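# Make up a dental case tower

### The job

Stack the two grey trays on the stacking stand with all their corner pins fully home in the sockets below, and set every loose dental model flat in the trays' bays (any bay, the bottom tray's before the next tray goes over it). Then put the cover on the upper tray with its pins home, and finally press the black carrying knob, taken from its wooden block, straight down into the cover's hole until its shoulder sits on the boss. Do not shove or knock over the white jar and the clear bottle.

Things in the scene. Friction and masses are not known exactly. Their poses are not given: they have to be found in the camera images.
- stand_top (a point): fixed stacking stand: aluminium plate 190 (x) x 130 mm with four 22 mm square grey corner posts. Point: its centre, level with the post tops, 30 mm above the bench; z up. Sockets 12 mm square, 14 mm deep in the post tops at x = +-74, y = +-44 mm. With pins home, above this point lie: lower tray point 34 mm, upper tray point 90, cover boss point 133.
- tray1_handle (a point): grey plastic tray 170 (x) x 110 mm, one of two alike. Point: on the white upright handle web in its middle (10 mm thick in x, 50 in y), 12 mm below the web top, 28 above the tray floor, 34 above the underside; z up. Bays either side of the web, 6 mm lip round the edge. Four 10 mm round-nosed pins reach 12 mm below the underside, posts 22 mm above the point; see tray2.
- tray2_handle (a point): second tray, like tray1. Pins at x = +-74, y = +-44 mm; the tray stands on them on the bench. Above each pin a 22 mm square corner post with a 12 mm square, 14 mm deep socket in its top. With pins home the underside rests on the post tops below: 56 mm from tray to tray. Fits after a half turn too; the trays may go in either order. 0.2 to 0.35 kg.
- cover_boss (a point): aluminium cover plate 170 (x) x 110 x 6 mm, with the same four pins below as the trays (it stands on them on the bench) and a grey square boss 38 x 38 mm, 30 mm high, in the middle on top. Point: middle of the boss, 21 mm above the plate underside, 15 above its upper face, 15 below the boss top; z up. Fits after a half turn too. About 0.3 kg.
- cover_hole (a point): mouth of the plain round blind hole in the middle of the boss top: 14 mm wide, 24 mm deep, no chamfer; z up.
- knob_grip (a point): black carrying knob: round grip 28 mm across, 34 mm high, on a plain steel shank 12 mm across, 22 mm long. Point: middle of the grip, 17 mm above its underside (the shoulder); z up. It starts upright, shank in a loose hole of a wooden block 60 x 60 x 30 mm, shoulder on the block top. Home, the shoulder rests on the boss top. 60 g.
- model1_center (a point): blue-grey dental arch model: block 42 mm (x) by 62 mm (y), 26 mm high, with a horseshoe of teeth on top to 33 mm. The point is at its middle, 16 mm above its underside; z up. Loose, about 0.11 kg. May be absent (2 to 4 models are on the bench).
- model2_center (a point): blue-grey dental arch model: block 42 mm (x) by 62 mm (y), 26 mm high, with a horseshoe of teeth on top to 33 mm. The point is at its middle, 16 mm above its underside; z up. Loose, about 0.11 kg. May be absent (2 to 4 models are on the bench).
- model3_center (a point): blue-grey dental arch model: block 42 mm (x) by 62 mm (y), 26 mm high, with a horseshoe of teeth on top to 33 mm. The point is at its middle, 16 mm above its underside; z up. Loose, about 0.11 kg. May be absent (2 to 4 models are on the bench).
- model4_center (a point): blue-grey dental arch model: block 42 mm (x) by 62 mm (y), 26 mm high, with a horseshoe of teeth on top to 33 mm. The point is at its middle, 16 mm above its underside; z up. Loose, about 0.11 kg. May be absent (2 to 4 models are on the bench).
- jar: bystander: round white jar 60 mm wide, 60 mm high; origin at its underside
- bottle: bystander: clear bottle 44 mm wide, 110 mm high; origin at its underside

How it is judged:
By the outcome, as a careful person would: the job done as asked, in the order asked, and still so for the second after the job is handed in, with the robot touching nothing.
Of model1, model2, model3, model4 only 2 to 4 are there at a start; the rules pass over those that are not, and their reading is None.
At some moment in a run one of model1, model2, model3, model4, cover may be knocked a few centimetres aside while the robot is not near it.
It also fails if it takes over 210 s, if anything falls off the work surface, if the arm or the gripper's body presses on something with over 40 N, if the wrist force passes 120 N, or if a joint passes its speed limit or range.

### The arm

A 6-joint arm with a two-finger parallel gripper is mounted at the origin on the work surface. World frame = base frame: x ahead of the robot, y to its left, z up, the work surface at z = 0. Lengths are in mm, angles in rad, forces in N, time in s.
With the tool pointing down it reaches from about 350 to 775 mm from the base axis. Payload 7.3 kg.
Tool frame: the origin (TCP) lies on the centre line of the jaws, within the pads' length; the fingertips stand 8 mm ahead of it and the grasp point (between the pads) lies 11 mm behind it (manip.tip_extent is the distance from the TCP to the fingertips, in mm); z points along the fingers, y is the line along which they close (so a half turn about z gives the same grasp; the last joint's range is limited). The gripper opens to 92 mm and grips with 3 to 60 N. Pads are 19 mm wide; open, the fingers measure 130 mm over their backs; the gripper's body (75 mm by 190 mm) begins 47 mm behind the grasp point.
Start: joints at [-1.402, 0.342, 1.524, -0, 1.275, -0.146], TCP at [162.576, -499.212, 234.741] pointing down, gripper open.
Joint ranges: [-2.53, 2.53], [-0.77, 2.02], [0.04, 2.7], [-1, 4.14], [0.28, 2.66], [-3.11, 3.11]. Speed limits (rad/s): [2.57, 2.57, 3.14, 3.14, 3.14, 3.14].

### API

Orientations are given as a 3x3 rotation matrix whose columns are the frame's x, y, z axes.
In Python, from station import manip gives the robot as it stands. The module is installed in compiled form; this text tells all that it offers.
- The arm moves only by the tool apply_moves, never from a script. Its arguments are lists of equal length, an entry for each row: "offset": the shift along the tool's x, y, z in units of 0.4 m (1.0 is 0.4 m), a list of three; "angular": the turn, a rotation vector about the tool's x, y, z in units of pi/2 rad (1.0 is pi/2 rad), a list of three. In form: {"offset": [[dx, dy, dz], ...], "angular": [[ax, ay, az], ...]}. A call has 1 to 8 rows; each row shifts and turns the commanded pose from where the row before left it, along the tool's axes as they then stand; what a row does not reach is not made up. A row lasts 1/10 s, in which the tool goes at most 50 mm and 8.59 degrees, less where a joint would pass 70% of its speed; a pose out of reach is approached as far as the arm can. A call with a number of a shift or a turn outside -1 to 1 is refused whole. A call with a gripper value outside its range is refused whole. "grip" is the opening, from -1 (shut) to 1 (fully open), set as the call begins (left out, the last holds). The fingers move at their own pace and stop on an object; "force" is the grip in N (left out, the last holds). Time passes only in rows, so rows that do not move let the fingers close. It gives the time, the measured TCP pose, the force, the opening and the grip force at its end, in the units of the state.
- manip.get_obs(): the state, without advancing time (a new reading comes with each control period).
- manip.capture(name): name is "side" or "top" or "wrist"; returns a dict with "pixels" (420x560x3 uint8, red, green, blue), "vertical_fov" (degrees; the focal length in pixels is half the picture's height over the tangent of half this angle, whatever the lens; pixels are square), "cx", "cy" (the principal point, pixels), "k1" (the pictures are not rectified: a ray, as slopes to the right and down, at radius r is drawn at 1 + k1 r^2 times it, then the intrinsics apply), "R" (3x3) and "t" (3): a world point X has camera coordinates R X + t. Camera axes: x right, y down, z forward; pixel columns grow to the right and rows downward; lengths in mm; the calibration is good to about 2 mm. A picture is of the moment at which its call begins. There is no depth.
- manip.close_job(): hands the job in; it is judged then, once.
The state is a dict: "time": time; "q": joint angles; "joint_vel": joint speeds; "joint_efforts": joint torques, N m; "eef_pos": TCP position; "eef_rot": TCP orientation; "ft_force": force on the tool from outside, world axes, zero at the start; "ft_torque": the same for the moment, N m; "width": finger opening in mm; "finger_force": force on a finger pad.
Only numpy, scipy, OpenCV 4.12 (cv2) and the standard library are available. Lean on these libraries where they do the work, as an engineer would, in place of code of your own. Each camera call takes 0.05 s, during which the arm holds its last target. There are 200 camera calls.

## Working session

There is one attempt and no reset: what is moved stays moved. The work goes in short steps, Python scripts to look and compute and a tool call to move; the robot and the scene stay as the last step left them, time stands still between calls to the robot, and variables do not carry over. Pictures are saved under pics/ and viewed, at most 17 in all, crops included, and the job is handed in when it is done.

Besides the shell and the picture viewer there is one more tool, called after "Emit:" by a JSON object that holds its "api" and its "payload", one argument or row to a line. apply_moves: Moves the arm, as the interface text tells. Shifts and turns lie within -1 to 1; 1 stands for 0.4 m of shift or pi/2 rad of turn. Its arguments: {"type":"object","properties":{"offset":{"type":"array"},"angular":{"type":"array"},"grip":{"type":"number"},"force":{"type":"number"}},"required":["offset","angular"]}

```bash
mkdir -p pics
python3 - <<'E'
from station import manip
import cv2,numpy as np
o=manip.get_obs()
for k in o: print(k,np.round(o[k],3).tolist())
print(manip.tip_extent)
for n in("side","top","wrist"):
    c=manip.capture(n); np.save(f'pics/{n}0.npy',c,allow_pickle=True)
    cv2.imwrite(f'pics/{n}0.png',c['pixels'][:,:,::-1])
    R=np.array(c['R']);print(n,c['vertical_fov'],c['cx'],c['cy'],c['k1'],np.round(R,3).tolist(),np.round(-R.T@np.array(c['t']),1))
E
```

```text
time 0.0
q [-1.402, 0.343, 1.525, -0.0, 1.275, -0.146]
joint_vel [0.0, 0.001, -0.001, -0.001, -0.001, 0.001]
joint_efforts [-0.001, -43.125, -24.422, 0.072, 0.056, -0.0]
eef_pos [162.514, -498.832, 234.078]
eef_rot [[0.951, 0.31, -0.0], [0.31, -0.951, 0.001], [0.0, -0.001, -1.0]]
ft_force [-0.546, 0.099, -0.728]
ft_torque [-0.01, -0.061, -0.031]
finger_force 0.0
width 91.659
8.0
side 44.44568452441855 282.4972956723255 209.36218529055742 -0.03182111745140968 [[0.936, -0.35, -0.017], [-0.197, -0.484, -0.853], [0.291, 0.802, -0.522]] [  127.8 -1260.1   843.5]
top 43.79683132025966 278.1185677958368 209.64933811311664 0.03231723294571463 [[-0.011, -1.0, 0.009], [-0.989, 0.01, -0.148], [0.148, -0.011, -0.989]] [ 350.6  -46.1 1349.8]
wrist 60.81821610003416 280.1156202815759 205.45936258587167 -0.03572194511340041 [[0.311, -0.95, -0.001], [-0.909, -0.298, 0.291], [-0.277, -0.09, -0.957]] [ 238.6 -475.3  385.1]
```

View pics/top0.png

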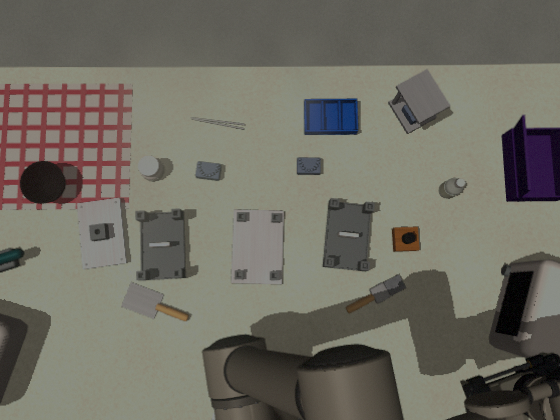

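View pics/side0.png

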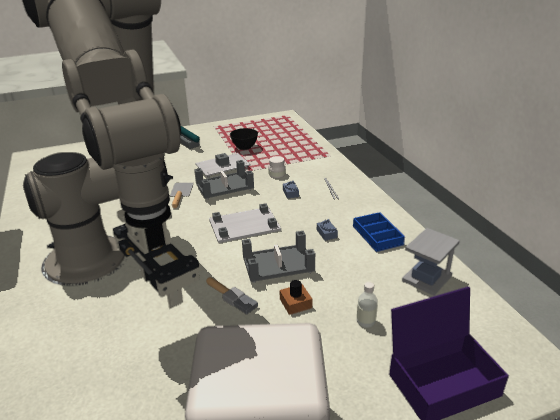

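The top view shows the cover at (102,233), trays at (163,244) and (348,236), and the stand at (258,246). The knob is at (405,239), models at (208,171) and (309,166), the jar at (151,168) and the bottle at (453,187). There's also a shelter at (420,100) that may hold a third model, so I'll zoom in.

Run:
```python
import cv2,numpy as np
t=cv2.imread('pics/top0.png');s=cv2.imread('pics/side0.png')
a=cv2.resize(s[220:300,380:480],(400,320),interpolation=cv2.INTER_CUBIC)
b=cv2.resize(t[60:140,370:470],(400,320),interpolation=cv2.INTER_CUBIC)
c=cv2.resize(s[280:420,370:510],(280,280));d=cv2.resize(t[105:205,495:560],(182,280));e=cv2.resize(t[130:200,160:240],(320,280))
cv2.imwrite('pics/crop1.png',np.vstack([np.hstack([a,b]),np.hstack([c,d,e])[:, :800] if 0 else np.pad(np.hstack([c,d,e]),((0,0),(0,18),(0,0)))]))
```

```text
(no output)
```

View pics/crop1.png

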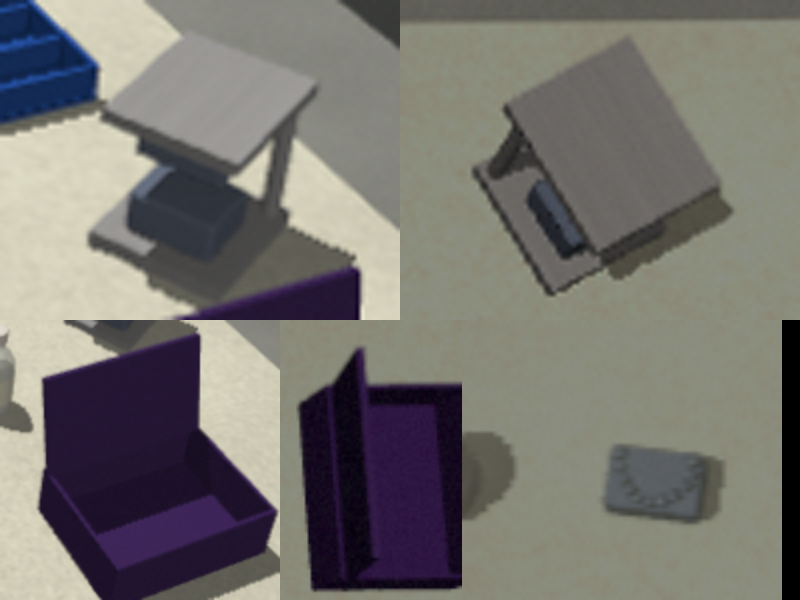

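The shelter holds what looks like a mounted articulator, and the purple box is empty. Next I'll compute coarse positions.

```bash
cat > h.py <<'E'
import cv2,numpy as np,sys
from station import manip
def K(c):
    f=210/np.tan(np.radians(c['vertical_fov'])/2); return np.array([[f,0,c['cx']],[0,f,c['cy']],[0,0,1]])
def cast(c,px,z):
    "pixels -> world points on plane z"
    u=cv2.undistortPoints(np.array(px,float).reshape(-1,1,2),K(c),np.array([c['k1'],0,0,0,0])).reshape(-1,2)
    R=np.array(c['R']);C=-R.T@np.array(c['t']).ravel()
    d=np.c_[u,np.ones(len(u))]@R
    return C+d*((z-C[2])/d[:,2])[:,None]
def proj(c,X):
    R=np.array(c['R'],float);p,_=cv2.projectPoints(np.array(X,float).reshape(-1,1,3),cv2.Rodrigues(R)[0],np.array(c['t'],float),K(c),np.array([c['k1'],0,0,0,0]));return p.reshape(-1,2)
def shot(n,f):
    c=manip.capture(n);cv2.imwrite(f'pics/{f}.png',c['pixels'][:,:,::-1]);np.save(f'pics/{f}.npy',c,allow_pickle=True);return c
def load(f): return np.load(f'pics/{f}.npy',allow_pickle=True).item()
def pose():
    o=manip.get_obs();R=np.array(o['eef_rot']);return np.array(o['eef_pos']),R,np.degrees(np.arctan2(R[1,0],R[0,0]))
def plan(target,yaw=None):
    "yaw = world angle of tool x, deg. Prints total turn (units) and shift (units) in the tool axes after the turn"
    p,R,y=pose();print('pose',p.round(1),'yaw',round(y,2),'tilt',R[:,2].round(4))
    if yaw is None: yaw=y
    d=(yaw-y+180)%360-180
    # tool z down: + turn about tool z lowers world yaw
    a=np.radians(yaw);D=np.array(target)-p
    x=np.array([np.cos(a),np.sin(a)]);yv=np.array([np.sin(a),-np.cos(a)])
    s=np.array([D[:2]@x,D[:2]@yv,-D[2]])
    print('turn z',round(-d/90,4),'rows>=',int(np.ceil(abs(d)/8.5)),'| shift',(s/400).round(4),'mm',round(np.linalg.norm(D),1))
E
python3 - <<'E'
from h import *
c=load('top0')
for n,p,z in [('cover',(97,232),35),('trayA',(160,244),46),('stand',(258,246),30),('trayB',(349,234),46),('knob',(408,239),64),('m1',(208,171),33),('m2',(309,166),33),('shelf',(405,118),30),('jar',(150,163),60),('bottle',(455,184),110),('bottlefoot',(447,192),0)]:
    print(n,cast(c,[p],z).round(0)[0])
g=cast(c,[(243,217),(277,217),(239,275),(278,275)],30);print(g.round(0))
E
```

```text
cover [496. 395.  35.]
trayA [463. 235.  46.]
stand [456.  -8.  30.]
trayB [ 483. -237.   46.]
knob [ 467. -380.   64.]
m1 [650. 119.  33.]
m2 [ 661. -141.   33.]
shelf [ 788. -396.   30.]
jar [666. 261.  60.]
bottle [ 595. -487.  110.]
bottlefoot [ 595. -504.    0.]
[[531.  29.  30.]
 [530. -57.  30.]
 [384.  40.  30.]
 [383. -58.  30.]]
```

View pics/wrist0.png

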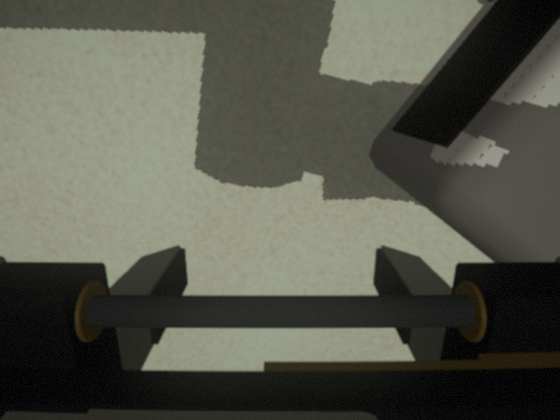

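The wrist view shows only bench and shadow, with the jaws in rows 250–420. So objects must sit ahead of the tool, in rows 0–250. I'll view tray B next.

```bash
python3 -c "
from h import *
plan((483,-310,235),90)"
```

```text
pose [ 162.5 -498.9  234.2] yaw 18.04 tilt [-2.0e-04  1.1e-03 -1.0e+00]
turn z -0.7996 rows>= 9 | shift [ 0.4723  0.8011 -0.0019] mm 372.0
```

Emit:
{"api": "apply_moves", "payload": {
  "offset": [
    [0,0,0],
    [0,0,0],
    [0,0,0],
    [0,0,0],
    [0,0,0],
    [0,0,0],
    [0,0,0],
    [0,0,0]
  ],
  "angular": [
    [0,0,-0.09],
    [0,0,-0.09],
    [0,0,-0.09],
    [0,0,-0.09],
    [0,0,-0.09],
    [0,0,-0.09],
    [0,0,-0.09],
    [0,0,-0.09]
  ]
}}

```text
time: 0.95
eef_pos: [162.5, -499.0, 234.4]
eef_rot: [[0.119, 0.993, -0.0], [0.993, -0.119, 0.001], [0.001, -0.0, -1.0]]
ft_force: [0.1, -0.3, 0.5]
width: 92.2
finger_force: 0.0
```

Emit:
{"api": "apply_moves", "payload": {
  "offset": [
    [0,0,0],
    [0.067,0.1,0],
    [0.067,0.1,0],
    [0.067,0.1,0],
    [0.067,0.1,0],
    [0.067,0.1,0],
    [0.067,0.1,0],
    [0.067,0.1,0]
  ],
  "angular": [
    [0,0,-0.0796],
    [0,0,0],
    [0,0,0],
    [0,0,0],
    [0,0,0],
    [0,0,0],
    [0,0,0],
    [0,0,0]
  ]
}}

```text
time: 1.75
eef_pos: [443.9, -310.1, 234.6]
eef_rot: [[0.0, 1.0, -0.0], [1.0, -0.0, 0.0], [0.0, -0.0, -1.0]]
ft_force: [0.7, -0.5, -0.5]
width: 91.8
finger_force: 0.0
```

Emit:
{"api": "apply_moves", "payload": {
  "offset": [
    [0,0.1,0],
    [0,0,0],
    [0,0,0],
    [0,0,0]
  ],
  "angular": [
    [0,0,0],
    [0,0,0],
    [0,0,0],
    [0,0,0]
  ]
}}

```text
time: 2.15
eef_pos: [481.6, -311.8, 234.4]
eef_rot: [[0.001, 1.0, -0.001], [1.0, -0.001, 0.0], [0.0, -0.001, -1.0]]
ft_force: [-0.7, 0.5, 0.0]
width: 91.8
finger_force: 0.0
```

```bash
python3 -c "
from h import *
print(pose());shot('wrist','w1')"|tail -3|cut -c1-200
```

```text
(array([ 481.5895331 , -311.77129216,  234.43169757]), array([[ 6.29544633e-04,  9.99999200e-01, -1.09680852e-03],
       [ 9.99999702e-01, -6.29054132e-04,  4.47495383e-04],
       [ 4.46805073e-04, -1.09708991e-03, -9.99999298e-01]]), np.float64(89.9639297435151))
```

View pics/w1.png

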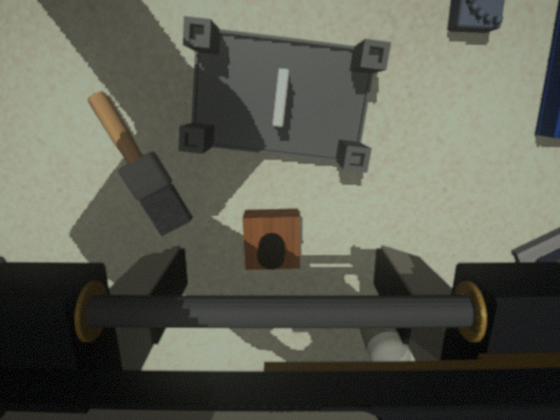

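The wrist view shows tray B: white web at (281,97), post sockets near (199,33), (374,55), (355,157) and (195,138). The knob block is at (272,239), with the knob top at (271,250).

```bash
cat >> h.py <<'E'
def rect_of(mask,near,amin=30):
    n,cs=0,cv2.findContours(mask.astype(np.uint8),cv2.RETR_EXTERNAL,cv2.CHAIN_APPROX_NONE)[0]
    cs=[k for k in cs if cv2.contourArea(k)>=amin]
    k=min(cs,key=lambda k:abs(cv2.pointPolygonTest(k,(float(near[0]),float(near[1])),True)) if cv2.pointPolygonTest(k,(float(near[0]),float(near[1])),True)<0 else 0)
    return k
def sockets(c,pix,r=11):
    "sub-pixel centres of the dark socket mouths near pix"
    g=cv2.GaussianBlur(cv2.cvtColor(c['pixels'],cv2.COLOR_RGB2GRAY),(3,3),0);S=8;out=[]
    for p in pix:
        x,y=int(round(p[0])),int(round(p[1]));w=g[max(0,y-r):y+r+1,x-r:x+r+1]
        w=cv2.resize(w,None,fx=S,fy=S,interpolation=cv2.INTER_CUBIC)
        ctr=np.array([w.shape[1]/2,(y-max(0,y-r)+.5)*S])
        m=((w<(np.percentile(w,3)+np.percentile(w,60))/2)).astype(np.uint8)
        n,l,s,ce=cv2.connectedComponentsWithStats(m)
        k=min((i for i in range(1,n) if s[i,4]>20*S),key=lambda i:np.linalg.norm(ce[i]-ctr))
        (cx,cy),wh,a=cv2.minAreaRect(np.argwhere(l==k)[:,::-1].astype(np.float32))
        out.append([x-r+(cx+.5)/S-.5,max(0,y-r)+(cy+.5)/S-.5]);print('  sock',np.round(out[-1],1),'size',np.round(np.array(wh)/S,1))
    return np.array(out)
def fitrect(P,z=None):
    "P: four points nearest to rect +-74,+-44 ; best rigid fit -> centre, yaw of long axis, residual"
    M=np.array([[-74,44],[74,44],[74,-44],[-74,-44]],float)
    A=P[:,:2];ca=A.mean(0);H=M.T@(A-ca);U,_,V=np.linalg.svd(H);R=V.T@np.diag([1,np.linalg.det(V.T@U.T)])@U.T
    print('  fit centre',ca.round(1),'yaw',np.degrees(np.arctan2(R[1,0],R[0,0])).round(2),'resid',np.linalg.norm(A-ca-M@R.T,axis=1).round(1))
    return ca,np.degrees(np.arctan2(R[1,0],R[0,0]))
E
python3 - <<'E'
from h import *
c=load('w1');im=c['pixels'].astype(int)
hsv=cv2.cvtColor(c['pixels'],cv2.COLOR_RGB2HSV)
m=(im.min(2)>140)&(np.abs(np.indices(m.shape if 0 else im.shape[:2])[1]-281)<25)&(np.abs(np.indices(im.shape[:2])[0]-97)<45)
k=rect_of(m,(281,97));r=cv2.minAreaRect(k);print(r)
P=cast(c,cv2.boxPoints(r),58);print(P.round(1),P.mean(0).round(1))
# corners of the outer post tops by eye, then sockets
s=sockets(c,[(199,33),(374,55),(355,157),(195,138)]);fitrect(cast(c,s,68))
E
```

```text
((280.022216796875, 96.56143188476562), (8.821514129638672, 55.90853500366211), 6.709836959838867)
[[ 475.4 -256.8   58. ]
 [ 481.3 -209.8   58. ]
 [ 488.8 -210.7   58. ]
 [ 483.3 -257.7   58. ]] [ 482.2 -233.7   58. ]
  sock [195.7  31.4] size [13.9 15.3]
  sock [375.5  53.8] size [14.  15.2]
  sock [357.5 158.9] size [12.7 13.1]
  sock [192.8 145.3] size [1.  2.6]
  fit centre [ 482.9 -235.5] yaw -5.66 resid [2.5 0.5 0.6 2.6]
```

Run:
```python
from h import *
c=load('w1');im=c['pixels'][:,:,::-1]
T=[cv2.resize(cv2.convertScaleAbs(im[y-18:y+18,x-18:x+18],alpha=2.2),(288,288),interpolation=cv2.INTER_NEAREST) for x,y in [(199,33),(374,55),(195,138),(355,157)]]
cv2.imwrite('pics/z1.png',np.vstack([np.hstack(T[:2]),np.hstack(T[2:])]))
```

```text
(no output)
```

View pics/z1.png

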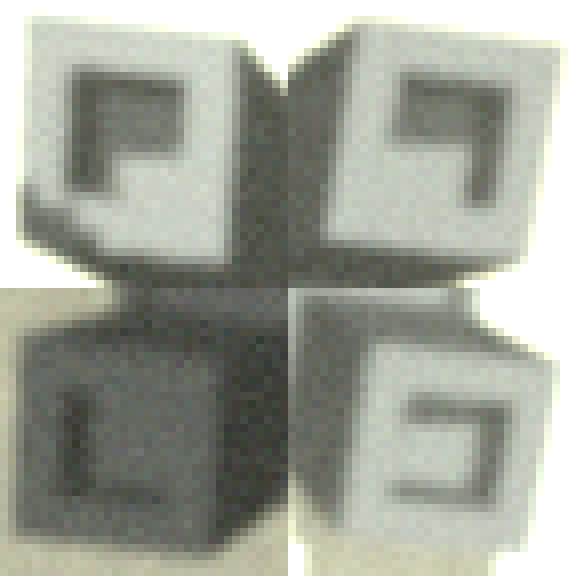

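Zoomed, the four socket mouths sit at about (196.4,30.8), (375.4,54.0), (191.6,139.0) and (357.0,158.8). The automatic detector only failed on the shadowed one.

Run:
```python
from h import *
c=load('w1')
print(fitrect(cast(c,[(196.4,30.8),(375.4,54),(357,158.8),(191.6,139)],68)))
# knob: dark top circle, block
im=c['pixels'].astype(int)
m=(im.max(2)<45);yy,xx=np.indices(m.shape);m&=(abs(xx-271)<25)&(abs(yy-250)<25)
k=rect_of(m,(271,250));print(cv2.boundingRect(k),cv2.minEnclosingCircle(k))
plan((483,-235.5,120),None)
```

```text
fit centre [ 482.7 -234. ] yaw -6.71 resid [0.4 0.1 0.2 0.3]
(array([ 482.70979681, -234.031089  ]), np.float64(-6.7113985070064945))
(257, 234, 28, 35) ((270.5, 251.0), 17.356653213500977)
pose [ 481.5 -312.   234.7] yaw 89.93 tilt [-7.e-04  2.e-04 -1.e+00]
turn z -0.0 rows>= 0 | shift [0.1912 0.0036 0.2867] mm 137.8
```

Emit:
{"api": "apply_moves", "payload": {
  "offset": [
    [0.094,-0.01,0],
    [0.094,-0.01,0],
    [0.094,-0.01,0],
    [0.094,-0.01,0],
    [0.094,-0.01,0],
    [0.094,-0.01,0],
    [0,0,0],
    [0,0,0]
  ],
  "angular": [
    [0,0,0],
    [0,0,0],
    [0,0,0],
    [0,0,0],
    [0,0,0],
    [0,0,0],
    [0,0,0],
    [0,0,0]
  ]
}}

```text
time: 3.0
eef_pos: [458.2, -86.3, 235.2]
eef_rot: [[-0.001, 1.0, 0.001], [1.0, 0.001, -0.001], [-0.001, 0.001, -1.0]]
ft_force: [0.3, -0.4, 0.4]
width: 92.1
finger_force: 0.0
```

Run:
```python
from h import *
print(pose()[0].round(1));c=shot('wrist','w2')
im=c['pixels'][:,:,::-1]
g=proj(c,[(382,-52+96,30),(530,-57+88,30),(530,-57,30),(382,-52,30)]);print(g.round(0))
T=[]
for x,y in g:
    x,y=int(x),int(y);T.append(cv2.resize(cv2.convertScaleAbs(np.pad(im,((30,30),(30,30),(0,0)))[y+6:y+54,x+6:x+54],alpha=2.),(288,288),interpolation=cv2.INTER_NEAREST))
cv2.imwrite('pics/z2.png',np.vstack([np.hstack(T[:2]),np.hstack([T[3],T[2]])]))
```

```text
[458.2 -86.3 235.2]
[[196.  38.]
 [357.  53.]
 [351. 148.]
 [202. 143.]]
```

View pics/z2.png

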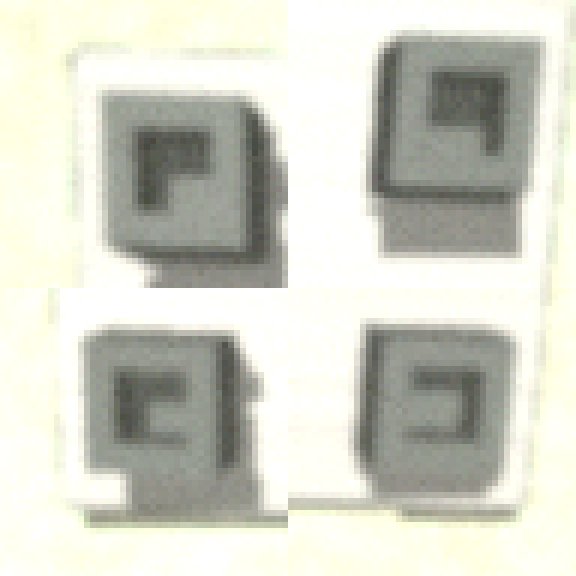

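Run:
```python
from h import *
c=load('w2')
g=proj(c,[(382,-52+96,30),(530,-57+88,30),(530,-57,30),(382,-52,30)]).astype(int)
e=g+np.array([(4.2,3.8),(5.7,-5.8),(1.7,-5.2),(.7,-5)])
print(e);fitrect(cast(c,e,30))
s=sockets(c,e,9);fitrect(cast(c,s,30))
plan((482.7,-234,110),83.29)
```

```text
[[200.2  40.8]
 [361.7  47.2]
 [352.7 142.8]
 [202.7 137. ]]
  fit centre [458.5  -5.1] yaw -2.03 resid [0.6 0.5 0.2 0.1]
  sock [200.1  40.8] size [13.6 12.4]
  sock [361.5  47. ] size [12.4 13.3]
  sock [353.2 142.9] size [12.2 12. ]
  sock [202.3 137.2] size [11.6 11.2]
  fit centre [458.5  -5.2] yaw -1.96 resid [0.6 0.4 0.8 0.5]
pose [458.4 -86.9 235.1] yaw 89.96 tilt [ 9.e-04 -9.e-04 -1.e+00]
turn z 0.0741 rows>= 1 | shift [-0.358   0.1033  0.3128] mm 194.6
```

Emit:
{"api": "apply_moves", "payload": {
  "offset": [
    [0,0,0],
    [-0.0597,0.0172,0.03],
    [-0.0597,0.0172,0.03],
    [-0.0597,0.0172,0.03],
    [-0.0597,0.0172,0.03],
    [-0.0597,0.0172,0.03],
    [-0.0597,0.0172,0.03],
    [0,0,0]
  ],
  "angular": [
    [0,0,0.0741],
    [0,0,0],
    [0,0,0],
    [0,0,0],
    [0,0,0],
    [0,0,0],
    [0,0,0],
    [0,0,0]
  ]
}}

```text
time: 3.85
eef_pos: [481.9, -237.1, 160.8]
eef_rot: [[0.121, 0.993, -0.002], [0.993, -0.121, 0.0], [0.0, -0.002, -1.0]]
ft_force: [-0.6, 0.0, -0.5]
width: 91.8
finger_force: 0.0
```

Emit:
{"api": "apply_moves", "payload": {
  "offset": [
    [0,0,0.06],
    [0,0,0.06],
    [0,0,0.06],
    [0,0,0.06],
    [0,0,0.06],
    [0,0,0.02],
    [0,0,0],
    [0,0,0]
  ],
  "angular": [
    [0,0,0],
    [0,0,0],
    [0,0,0],
    [0,0,0],
    [0,0,0],
    [0,0,0],
    [0,0,0],
    [0,0,0]
  ]
}}

```text
time: 4.65
eef_pos: [483.4, -233.7, 35.7]
eef_rot: [[0.117, 0.993, 0.001], [0.993, -0.117, -0.001], [-0.001, 0.001, -1.0]]
ft_force: [-0.3, 0.0, 0.3]
width: 92.2
finger_force: 0.0
```

```bash
python3 -c "
from h import *
plan((482.7,-234,35),83.29)"
```

```text
pose [ 483.4 -233.7   35.7] yaw 83.3 tilt [ 1.2e-03 -9.0e-04 -1.0e+00]
turn z 0.0001 rows>= 1 | shift [-0.0008 -0.0016  0.0017] mm 1.0
```

Emit:
{"api": "apply_moves", "payload": {
  "offset": [
    [-0.0008,-0.0016,0],
    [0,0,0],
    [0,0,0],
    [0,0,0],
    [0,0,0],
    [0,0,0],
    [0,0,0],
    [0,0,0]
  ],
  "angular": [
    [0,0,0],
    [0,0,0],
    [0,0,0],
    [0,0,0],
    [0,0,0],
    [0,0,0],
    [0,0,0],
    [0,0,0]
  ],
  "grip": -1,
  "force": 40
}}

```text
time: 5.45
eef_pos: [482.2, -233.4, 34.7]
eef_rot: [[0.116, 0.993, -0.0], [0.993, -0.116, -0.0], [-0.0, -0.0, -1.0]]
ft_force: [0.3, 0.1, 0.9]
width: 32.4
finger_force: 0.0
```

Emit:
{"api": "apply_moves", "payload": {
  "offset": [
    [0,0,-0.02],
    [0,0,-0.04],
    [0,0,-0.06],
    [0,0,-0.06],
    [0,0,-0.06],
    [0,0,-0.04],
    [0,0,0],
    [0,0,0]
  ],
  "angular": [
    [0,0,0],
    [0,0,0],
    [0,0,0],
    [0,0,0],
    [0,0,0],
    [0,0,0],
    [0,0,0],
    [0,0,0]
  ]
}}

```text
time: 6.25
eef_pos: [482.1, -233.3, 146.7]
eef_rot: [[0.116, 0.993, 0.0], [0.993, -0.116, -0.0], [-0.0, 0.0, -1.0]]
ft_force: [-0.4, 0.4, -0.4]
width: 0.3
finger_force: 0.0
```

```bash
python3 -c "
from h import *
plan((458.5,-5.2,140),88.0)"
```

```text
pose [ 482.1 -233.3  146.7] yaw 83.33 tilt [ 3.e-04 -3.e-04 -1.e+00]
turn z -0.0519 rows>= 1 | shift [ 0.5678 -0.0789  0.0168] mm 229.4
```

The fingers close at about 75 mm/s, so they hadn't shut when I lifted. I'll reopen to about 40 mm and retry.

Emit:
{"api": "apply_moves", "payload": {
  "offset": [
    [0,0,0],
    [0,0,0],
    [0,0,0.06],
    [0,0,0.06],
    [0,0,0],
    [0,0,0],
    [0,0,0],
    [0,0,0]
  ],
  "angular": [
    [0,0,0],
    [0,0,0],
    [0,0,0],
    [0,0,0],
    [0,0,0],
    [0,0,0],
    [0,0,0],
    [0,0,0]
  ],
  "grip": -0.13
}}

```text
time: 7.05
eef_pos: [482.8, -233.8, 99.8]
eef_rot: [[0.116, 0.993, 0.002], [0.993, -0.116, -0.001], [-0.001, 0.002, -1.0]]
ft_force: [-0.2, -0.6, 1.1]
width: 40.1
finger_force: 0.0
```

Emit:
{"api": "apply_moves", "payload": {
  "offset": [
    [0,0,0.06],
    [0,0,0.06],
    [0,0,0.04],
    [0,0,0],
    [0,0,0]
  ],
  "angular": [
    [0,0,0],
    [0,0,0],
    [0,0,0],
    [0,0,0],
    [0,0,0]
  ]
}}

```text
time: 7.55
eef_pos: [482.7, -233.6, 35.5]
eef_rot: [[0.116, 0.993, 0.001], [0.993, -0.116, -0.001], [-0.001, 0.001, -1.0]]
ft_force: [0.4, 0.6, -0.6]
width: 39.7
finger_force: 0.0
```

Emit:
{"api": "apply_moves", "payload": {
  "offset": [
    [0,0,0],
    [0,0,0],
    [0,0,0],
    [0,0,0],
    [0,0,0],
    [0,0,0],
    [0,0,0],
    [0,0,0]
  ],
  "angular": [
    [0,0,0],
    [0,0,0],
    [0,0,0],
    [0,0,0],
    [0,0,0],
    [0,0,0],
    [0,0,0],
    [0,0,0]
  ],
  "grip": -1,
  "force": 40
}}

```text
time: 8.35
eef_pos: [482.3, -233.4, 35.0]
eef_rot: [[0.116, 0.993, 0.0], [0.993, -0.116, -0.0], [-0.0, 0.0, -1.0]]
ft_force: [-1.0, 0.4, 5.7]
width: 9.6
finger_force: 40.0
```

Emit:
{"api": "apply_moves", "payload": {
  "offset": [
    [0,0,-0.02],
    [0,0,-0.04],
    [0,0,-0.05],
    [0,0,-0.05],
    [0,0,-0.03],
    [0,0,0],
    [0,0,0],
    [0,0,0]
  ],
  "angular": [
    [0,0,0],
    [0,0,0],
    [0,0,0],
    [0,0,0],
    [0,0,0],
    [0,0,-0.02],
    [0,0,-0.02],
    [0,0,-0.0119]
  ]
}}

```text
time: 9.15
eef_pos: [482.0, -233.1, 110.4]
eef_rot: [[0.034, 0.999, -0.001], [0.999, -0.034, 0.0], [0.0, -0.001, -1.0]]
ft_force: [0.0, -0.5, -3.5]
width: 10.0
finger_force: 40.0
```

```bash
python3 -c "
from h import *
plan((458.5,-5.2,85),88.0)
print(manip.get_obs()['ft_force'],manip.get_obs()['ft_torque'])"
```

```text
pose [ 482.  -233.1  110.4] yaw 88.06 tilt [-7.e-04  5.e-04 -1.e+00]
turn z 0.0007 rows>= 1 | shift [ 0.5675 -0.0785  0.0635] mm 230.6
[ 0.02213623 -0.51426234 -3.50188365] [-0.01122026 -0.12278502 -0.00258736]
```

Emit:
{"api": "apply_moves", "payload": {
  "offset": [
    [0.03,-0.004,0],
    [0.07,-0.0098,0],
    [0.09,-0.0124,0],
    [0.09,-0.0124,0],
    [0.09,-0.0124,0],
    [0.09,-0.0124,0],
    [0.07,-0.0098,0],
    [0.0385,-0.0053,0]
  ],
  "angular": [
    [0,0,0],
    [0,0,0],
    [0,0,0],
    [0,0,0],
    [0,0,0],
    [0,0,0],
    [0,0,0],
    [0,0,0]
  ]
}}

```text
time: 9.95
eef_pos: [457.5, -2.2, 110.5]
eef_rot: [[0.034, 0.999, -0.001], [0.999, -0.034, 0.001], [0.001, -0.001, -1.0]]
ft_force: [0.4, -0.8, -3.0]
width: 9.7
finger_force: 40.0
```

Emit:
{"api": "apply_moves", "payload": {
  "offset": [
    [0,0,0.03],
    [0,0,0.03],
    [0,0,0.02],
    [0,0,0],
    [0,0,0]
  ],
  "angular": [
    [0,0,0],
    [0,0,0],
    [0,0,0],
    [0,0,0],
    [0,0,0]
  ]
}}

```text
time: 10.45
eef_pos: [458.7, -4.9, 78.8]
eef_rot: [[0.035, 0.999, -0.0], [0.999, -0.035, 0.0], [0.0, -0.0, -1.0]]
ft_force: [-0.1, -0.4, -3.0]
width: 10.0
finger_force: 40.0
```

Run:
```python
from h import *
plan((458.5,-4.7,66),88.0)
c=shot('wrist','w3')
```

```text
pose [458.7  -4.9  78.8] yaw 87.98 tilt [-3.e-04  0.e+00 -1.e+00]
turn z -0.0002 rows>= 1 | shift [ 0.0005 -0.0006  0.0319] mm 12.8
```

View pics/w3.png

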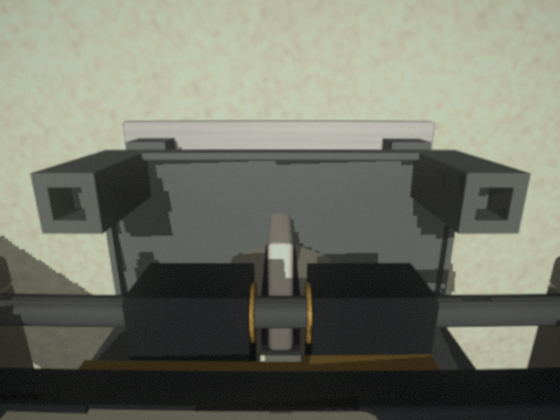

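The held tray's front sockets are at (65,202) and (495,203). The stand plate edge is behind it, with its posts at (152,145) and (407,145).

Run:
```python
from h import *
c=load('w3')
s=sockets(c,[(66,202),(494,203)],22)
P=cast(c,s,111.8);print(P.round(1),P[:,:2].mean(0).round(1), 'dist',np.linalg.norm(P[1]-P[0]),'yaw',np.degrees(np.arctan2(*(P[1]-P[0])[[1,0]])))
n=np.array([np.sin(np.radians(2)),np.cos(np.radians(2))])
print('tray centre',P[:,:2].mean(0)-44*n)
```

```text
sock [ 66.1 203.3] size [36.4 32.1]
  sock [493.9 203.1] size [36.9 32.1]
[[386.7  40.6 111.8]
 [535.7  35.7 111.8]] [461.2  38.2] dist 149.08159058089166 yaw -1.9146794123845
tray centre [459.6859988   -5.82015051]
```

Emit:
{"api": "apply_moves", "payload": {
  "offset": [
    [0.001,-0.0022,0],
    [0,0,0.01],
    [0,0,0.01],
    [0,0,0.01],
    [0,0,0.005],
    [0,0,0.005],
    [0,0,0],
    [0,0,0]
  ],
  "angular": [
    [0,0,0],
    [0,0,0],
    [0,0,0],
    [0,0,0],
    [0,0,0],
    [0,0,0],
    [0,0,0],
    [0,0,0]
  ]
}}

```text
time: 11.3
eef_pos: [458.0, -4.6, 62.7]
eef_rot: [[0.035, 0.999, -0.0], [0.999, -0.035, -0.0], [-0.0, -0.0, -1.0]]
ft_force: [-0.3, 0.3, -3.5]
width: 9.6
finger_force: 40.0
```

Emit:
{"api": "apply_moves", "payload": {
  "offset": [
    [0,0,0.008],
    [0,0,0.008],
    [0,0,0.006],
    [0,0,0.004],
    [0,0,0],
    [0,0,0]
  ],
  "angular": [
    [0,0,0],
    [0,0,0],
    [0,0,0],
    [0,0,0],
    [0,0,0],
    [0,0,0]
  ]
}}

```text
time: 11.9
eef_pos: [457.8, -4.6, 53.2]
eef_rot: [[0.035, 0.999, 0.0], [0.999, -0.035, -0.0], [-0.0, 0.0, -1.0]]
ft_force: [-4.6, 0.5, 10.6]
width: 9.7
finger_force: 40.0
```

Tray B is home (z 53.2, 10 N). I'll release and move to view both models.

Emit:
{"api": "apply_moves", "payload": {
  "offset": [
    [0,0,0],
    [0,0,0],
    [0,0,0],
    [0,0,0],
    [0,0,0],
    [0,0,0],
    [0,0,-0.04],
    [0,0,-0.06]
  ],
  "angular": [
    [0,0,0],
    [0,0,0],
    [0,0,0],
    [0,0,0],
    [0,0,0],
    [0,0,0],
    [0,0,0],
    [0,0,0]
  ],
  "grip": -0.3
}}

```text
time: 12.7
eef_pos: [456.9, -4.4, 91.7]
eef_rot: [[0.035, 0.999, -0.003], [0.999, -0.035, 0.0], [0.0, -0.003, -1.0]]
ft_force: [0.5, 0.2, 0.2]
width: 32.0
finger_force: 0.0
```

Emit:
{"api": "apply_moves", "payload": {
  "offset": [
    [0,0,-0.09],
    [0,0,-0.09],
    [0,0,-0.09],
    [0,0,-0.09],
    [0,0,0],
    [0,0,0],
    [0,0,0],
    [0,0,0]
  ],
  "angular": [
    [0,0,0],
    [0,0,0.09],
    [0,0,0.09],
    [0,0,0.09],
    [0,0,0.09],
    [0,0,0.09],
    [0,0,0.09],
    [0,0,0.09]
  ],
  "grip": 1
}}

```text
time: 13.5
eef_pos: [457.8, -4.5, 236.3]
eef_rot: [[0.857, 0.515, -0.0], [0.515, -0.857, -0.0], [-0.0, 0.0, -1.0]]
ft_force: [-0.1, 0.0, -0.1]
width: 89.7
finger_force: 0.0
```

Emit:
{"api": "apply_moves", "payload": {
  "offset": [
    [0,0,0],
    [0,0,0],
    [0,0,0],
    [0,0,0],
    [0.1,0,0],
    [0.1,0,0],
    [0.1,0,0],
    [0,0,0]
  ],
  "angular": [
    [0,0,0.09],
    [0,0,0.09],
    [0,0,0.09],
    [0,0,0.085],
    [0,0,0],
    [0,0,0],
    [0,0,0],
    [0,0,0]
  ]
}}

```text
time: 14.3
eef_pos: [581.2, -6.2, 234.6]
eef_rot: [[1.0, -0.011, 0.0], [-0.011, -1.0, 0.0], [0.0, -0.0, -1.0]]
ft_force: [-0.5, 0.1, -0.6]
width: 92.2
finger_force: 0.0
```

Run:
```python
from h import *
print(pose()[0].round(1),pose()[2]);c=shot('wrist','w4')
```

```text
[581.2  -6.2 234.6] -0.6475002718321398
```

View pics/w4.png

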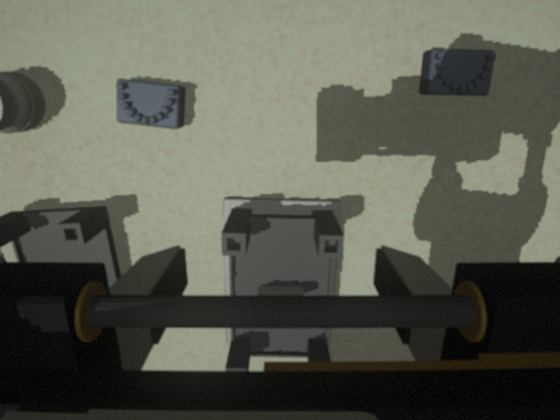

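The wrist view shows models at (151,103) and (457,71), the seated tray at (282,280) and the jar at the left edge (10,103).

```bash
cat >> h.py <<'E'
def model(c,near,box=60):
    im=c['pixels'].astype(int);yy,xx=np.indices(im.shape[:2])
    m=(im[:,:,2]-im[:,:,0]>3)&(abs(xx-near[0])<box)&(abs(yy-near[1])<box)
    m=cv2.morphologyEx(cv2.medianBlur(m.astype(np.uint8),3),cv2.MORPH_CLOSE,np.ones((5,5)))
    k=rect_of(m,near,200);r=cv2.minAreaRect(k);b=cv2.boxPoints(r)
    print(' px',np.round(r[0],1),np.round(r[1],1),round(r[2],1))
    for z in(0,26):
        P=cast(c,b,z);q=[(P[i]+P[(i+1)%4])/2 for i in range(4)]
        print(' z',z,'edge mids',[v[:2].round(1).tolist() for v in q],'lens',[np.linalg.norm(P[i]-P[(i+1)%4]).round(1) for i in range(2)],'yaw edges',[np.degrees(np.arctan2(*(P[(i+1)%4]-P[i])[[1,0]])).round(1) for i in range(2)])
E
python3 - <<'E'
from h import *
c=load('w4');model(c,(151,103));model(c,(457,71))
E
```

```text
px [147.2 103.2] [64.8 42.4] 6.6
 z 0 edge mids [[660.7, 164.5], [677.6, 126.1], [652.0, 97.5], [635.2, 135.9]] lens [np.float64(43.6), np.float64(66.6)] yaw edges [np.float64(-14.4), np.float64(-97.4)]
 z 26 edge mids [[660.7, 152.9], [676.5, 117.1], [652.6, 90.4], [636.9, 126.2]] lens [np.float64(40.7), np.float64(62.1)] yaw edges [np.float64(-14.4), np.float64(-97.4)]
 px [458.2  71.7] [70.3 44. ] 2.3
 z 0 edge mids [[686.1, -154.1], [706.2, -189.2], [683.5, -227.7], [663.4, -192.5]] lens [np.float64(42.6), np.float64(72.5)] yaw edges [np.float64(3.0), np.float64(-91.8)]
 z 26 edge mids [[684.4, -144.2], [703.2, -177.0], [682.0, -212.9], [663.3, -180.1]] lens [np.float64(39.7), np.float64(67.7)] yaw edges [np.float64(3.0), np.float64(-91.8)]
```

Model 2 has been knocked, from about (661,-141) to about (683,-182). I'll take a closer view of model 1 first.

Emit:
{"api": "apply_moves", "payload": {
  "offset": [
    [0.005,-0.08,0.05],
    [0.005,-0.08,0.05],
    [0.005,-0.08,0.05],
    [0.005,-0.08,0.05],
    [0,0,0],
    [0,0,0]
  ],
  "angular": [
    [0,0,0],
    [0,0,0],
    [0,0,0],
    [0,0,0],
    [0,0,0],
    [0,0,0]
  ]
}}

```text
time: 14.95
eef_pos: [586.3, 122.3, 156.2]
eef_rot: [[1.0, -0.01, -0.001], [-0.01, -1.0, -0.001], [-0.001, 0.001, -1.0]]
ft_force: [-0.1, -0.6, 0.7]
width: 91.7
finger_force: 0.0
```

Run:
```python
from h import *
print(pose()[0].round(1),pose()[2]);c=shot('wrist','w5')
g=proj(c,[(655,121,26)]);print(g)
im=c['pixels'].astype(int);yy,xx=np.indices(im.shape[:2])
d=im[:,:,2]-im[:,:,0]
m=(d>-4)&(abs(xx-g[0,0])<90)&(abs(yy-g[0,1])<70)
cv2.imwrite('pics/z5.png',np.hstack([im[:300,120:440,::-1]*1.6,np.repeat(m[:300,120:440,None]*255,3,2)]).clip(0,255).astype(np.uint8))
```

```text
[586.3 122.3 156.2] -0.5519319055613431
[[279.83307002 111.82316225]]
```

View pics/z5.png

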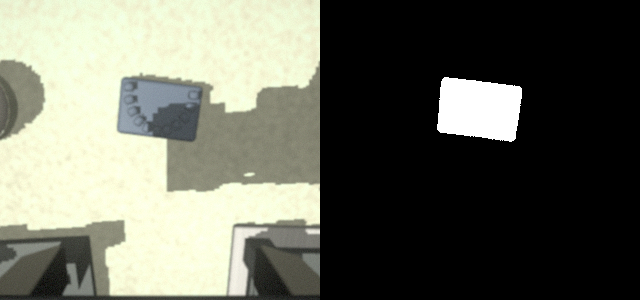

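The picture shows model 1 centred at about (280,108), rotated a little, and the mask is clean.

```bash
cat >> h.py <<'E'
def model2(c,g,z=26):
    im=c['pixels'].astype(int);yy,xx=np.indices(im.shape[:2])
    m=(im[:,:,2]-im[:,:,0]>-4)&(abs(xx-g[0])<90)&(abs(yy-g[1])<75)
    m=cv2.medianBlur(m.astype(np.uint8),5);k=rect_of(m,g,800)[:,0].astype(float)
    W=cast(c,k,z)[:,:2].astype(np.float32);r=cv2.minAreaRect(W);b=cv2.boxPoints(r)
    e=[b[1]-b[0],b[2]-b[1]];L=max(e,key=np.linalg.norm);a=np.degrees(np.arctan2(L[1],L[0]))%180
    print(' model centre',np.round(r[0],1),'sizes',np.round(r[1],1),'long axis',round(a,1));return r[0],a
E
python3 - <<'E'
from h import *
c=load('w5');p,a=model2(c,(280,110));plan((*p,18),a-90)
E
```

```text
model centre [656.8 121.8] sizes [61.5 41.6] long axis 82.4
pose [587.  121.6 156.9] yaw -0.62 tilt [ 3.e-04 -5.e-04 -1.e+00]
turn z 0.0772 rows>= 1 | shift [ 0.173  -0.0236  0.3473] mm 155.5
```

Emit:
{"api": "apply_moves", "payload": {
  "offset": [
    [0,0,0],
    [0.0865,-0.0118,0.03],
    [0.0865,-0.0118,0.04],
    [0,0,0.08],
    [0,0,0.08],
    [0,0,0.08],
    [0,0,0.0373],
    [0,0,0]
  ],
  "angular": [
    [0,0,0.0772],
    [0,0,0],
    [0,0,0],
    [0,0,0],
    [0,0,0],
    [0,0,0],
    [0,0,0],
    [0,0,0]
  ]
}}

```text
time: 15.8
eef_pos: [656.2, 120.9, 16.0]
eef_rot: [[0.991, -0.133, -0.003], [-0.133, -0.991, -0.0], [-0.003, 0.001, -1.0]]
ft_force: [0.4, -0.4, 0.2]
width: 92.3
finger_force: 0.0
```

Emit:
{"api": "apply_moves", "payload": {
  "offset": [
    [0,0,0],
    [0,0,0],
    [0,0,0],
    [0,0,0],
    [0,0,0],
    [0,0,0],
    [0,0,0],
    [0,0,0]
  ],
  "angular": [
    [0,0,0],
    [0,0,0],
    [0,0,0],
    [0,0,0],
    [0,0,0],
    [0,0,0],
    [0,0,0],
    [0,0,0]
  ],
  "grip": -1,
  "force": 20
}}

```text
time: 16.6
eef_pos: [657.7, 122.3, 18.4]
eef_rot: [[0.991, -0.132, 0.001], [-0.132, -0.991, 0.0], [0.001, -0.0, -1.0]]
ft_force: [-1.0, -0.1, 6.5]
width: 62.0
finger_force: 20.0
```

```bash
python3 -c "
from h import *
plan((656.8,121.8,18))"
```

```text
pose [657.7 122.3  18.4] yaw -7.59 tilt [ 0.0015  0.     -1.    ]
turn z -0.0 rows>= 0 | shift [-0.0021  0.0015  0.0011] mm 1.1
```

Emit:
{"api": "apply_moves", "payload": {
  "offset": [
    [0,0,-0.03],
    [0,0,-0.06],
    [0,0,-0.09],
    [0,0,-0.08],
    [0,0,0],
    [0,0,0]
  ],
  "angular": [
    [0,0,0],
    [0,0,0],
    [0,0,0],
    [0,0,0],
    [0,0,-0.062],
    [0,0,0]
  ]
}}

```text
time: 17.2
eef_pos: [657.6, 122.3, 123.0]
eef_rot: [[0.999, -0.034, 0.002], [-0.034, -0.999, 0.0], [0.002, -0.0, -1.0]]
ft_force: [-0.1, -0.2, -1.6]
width: 61.9
finger_force: 20.0
```

```bash
python3 -c "
from h import *
plan((498.2,-6.4,55),-2)"
```

```text
pose [657.6 122.3 123. ] yaw -1.95 tilt [ 0.0021  0.     -1.    ]
turn z 0.0005 rows>= 1 | shift [-0.387   0.3354  0.17  ] mm 215.8
```

Emit:
{"api": "apply_moves", "payload": {
  "offset": [
    [-0.0645,0.0559,0],
    [-0.0645,0.0559,0],
    [-0.0645,0.0559,0],
    [-0.0645,0.0559,0],
    [-0.0645,0.0559,0],
    [-0.0645,0.0559,0],
    [0,0,0],
    [0,0,0]
  ],
  "angular": [
    [0,0,0],
    [0,0,0],
    [0,0,0],
    [0,0,0],
    [0,0,0],
    [0,0,0],
    [0,0,0],
    [0,0,0]
  ]
}}

```text
time: 18.0
eef_pos: [497.5, -6.7, 121.2]
eef_rot: [[0.999, -0.038, -0.001], [-0.038, -0.999, 0.0], [-0.001, -0.0, -1.0]]
ft_force: [-0.5, -0.7, -0.8]
width: 62.1
finger_force: 20.0
```

Emit:
{"api": "apply_moves", "payload": {
  "offset": [
    [0,0,0.05],
    [0,0,0.05],
    [0,0,0.04],
    [0,0,0.02],
    [0,0,0.01],
    [0,0,0],
    [0,0,0]
  ],
  "angular": [
    [0,0,0],
    [0,0,0],
    [0,0,0],
    [0,0,0],
    [0,0,0],
    [0,0,0],
    [0,0,0]
  ]
}}

```text
time: 18.7
eef_pos: [498.6, -6.1, 53.8]
eef_rot: [[0.999, -0.035, 0.001], [-0.035, -0.999, 0.0], [0.001, -0.0, -1.0]]
ft_force: [0.2, 1.4, 0.5]
width: 61.6
finger_force: 20.0
```

Emit:
{"api": "apply_moves", "payload": {
  "offset": [
    [0,0,0.002],
    [0,0,0],
    [0,0,0],
    [0,0,0],
    [0,0,-0.03],
    [0,0,-0.08],
    [0,0,-0.08],
    [0,0,0]
  ],
  "angular": [
    [0,0,0],
    [0,0,0],
    [0,0,0],
    [0,0,0],
    [0,0,0],
    [0,0,0],
    [0,0,0],
    [0,0,0]
  ],
  "grip": 0.65
}}

```text
time: 19.5
eef_pos: [500.5, -6.9, 133.3]
eef_rot: [[0.999, -0.035, 0.009], [-0.035, -0.999, -0.002], [0.009, 0.001, -1.0]]
ft_force: [1.3, -0.4, 0.3]
width: 75.8
finger_force: 0.0
```

```bash
python3 -c "
from h import *
plan((617,-183,157),-2)"
```

```text
pose [500.5  -6.9 133.3] yaw -2.01 tilt [ 0.0088 -0.0016 -1.    ]
turn z -0.0001 rows>= 1 | shift [ 0.3065  0.4299 -0.0592] mm 212.5
```

Emit:
{"api": "apply_moves", "payload": {
  "offset": [
    [0.05,0.072,-0.01],
    [0.05,0.072,-0.01],
    [0.05,0.072,-0.01],
    [0.05,0.072,-0.01],
    [0.05,0.072,-0.01],
    [0.05,0.072,-0.01],
    [0,0,0],
    [0,0,0]
  ],
  "angular": [
    [0,0,0],
    [0,0,0],
    [0,0,0],
    [0,0,0],
    [0,0,0],
    [0,0,0],
    [0,0,0],
    [0,0,0]
  ],
  "grip": 1
}}

```text
time: 20.3
eef_pos: [611.2, -183.6, 152.0]
eef_rot: [[0.999, -0.036, -0.001], [-0.036, -0.999, 0.001], [-0.001, -0.001, -1.0]]
ft_force: [0.6, 0.4, -0.2]
width: 91.6
finger_force: 0.0
```

Run:
```python
from h import *
c=shot('wrist','w6');g=proj(c,[(683,-183,26)])[0];print(g)
p,a=model2(c,g)
plan((*p,18),a-90)
```

```text
[274.90277016 107.86616332]
 model centre [ 683.3 -181.1] sizes [61.1 41.5] long axis 88.8
pose [ 610.9 -182.8  152. ] yaw -2.03 tilt [-1.6e-03  9.0e-04 -1.0e+00]
turn z -0.0094 rows>= 1 | shift [ 0.181 -0.008  0.335] mm 152.4
```

Emit:
{"api": "apply_moves", "payload": {
  "offset": [
    [0.06,-0.0027,0.02],
    [0.06,-0.0027,0.03],
    [0.061,-0.0026,0.04],
    [0,0,0.08],
    [0,0,0.08],
    [0,0,0.06],
    [0,0,0.025],
    [0,0,0]
  ],
  "angular": [
    [0,0,-0.0094],
    [0,0,0],
    [0,0,0],
    [0,0,0],
    [0,0,0],
    [0,0,0],
    [0,0,0],
    [0,0,0]
  ]
}}

```text
time: 21.15
eef_pos: [683.0, -180.7, 17.2]
eef_rot: [[1.0, -0.019, -0.003], [-0.019, -1.0, 0.001], [-0.003, -0.001, -1.0]]
ft_force: [0.1, 0.4, 1.4]
width: 91.6
finger_force: 0.0
```

Emit:
{"api": "apply_moves", "payload": {
  "offset": [
    [0,0,0],
    [0,0,0],
    [0,0,0],
    [0,0,0],
    [0,0,0],
    [0,0,0],
    [0,0,0],
    [0,0,0]
  ],
  "angular": [
    [0,0,0],
    [0,0,0],
    [0,0,0],
    [0,0,0],
    [0,0,0],
    [0,0,0],
    [0,0,0],
    [0,0,0]
  ],
  "grip": -1,
  "force": 20
}}

```text
time: 21.95
eef_pos: [684.5, -182.0, 19.5]
eef_rot: [[1.0, -0.02, 0.001], [-0.02, -1.0, -0.0], [0.001, 0.0, -1.0]]
ft_force: [-1.1, 1.6, 6.1]
width: 62.1
finger_force: 20.0
```

Emit:
{"api": "apply_moves", "payload": {
  "offset": [
    [0,0,-0.03],
    [0,0,-0.06],
    [0,0,-0.09],
    [0,0,-0.08],
    [0,0,0],
    [0,0,0]
  ],
  "angular": [
    [0,0,0],
    [0,0,0],
    [0,0,0],
    [0,0,0],
    [0,0,0.009],
    [0,0,0]
  ]
}}

```text
time: 22.55
eef_pos: [684.2, -182.2, 123.5]
eef_rot: [[0.999, -0.035, 0.001], [-0.035, -0.999, -0.001], [0.001, 0.001, -1.0]]
ft_force: [0.4, -0.7, -0.8]
width: 61.9
finger_force: 20.0
```

```bash
python3 -c "
from h import *
plan((417.5,-3.6,55),-2)"
```

```text
pose [ 684.2 -182.2  123.5] yaw -2.01 tilt [ 1.2e-03 -7.0e-04 -1.0e+00]
turn z -0.0001 rows>= 1 | shift [-0.682  -0.4229  0.1711] mm 328.2
```

Emit:
{"api": "apply_moves", "payload": {
  "offset": [
    [-0.085,-0.0529,0],
    [-0.085,-0.0529,0],
    [-0.085,-0.0529,0],
    [-0.085,-0.0529,0],
    [-0.085,-0.0529,0],
    [-0.085,-0.0529,0],
    [-0.085,-0.0529,0],
    [-0.087,-0.0526,0]
  ],
  "angular": [
    [0,0,0],
    [0,0,0],
    [0,0,0],
    [0,0,0],
    [0,0,0],
    [0,0,0],
    [0,0,0],
    [0,0,0]
  ]
}}

```text
time: 23.35
eef_pos: [414.7, -2.6, 121.3]
eef_rot: [[0.999, -0.035, -0.003], [-0.035, -0.999, 0.001], [-0.003, -0.0, -1.0]]
ft_force: [-0.3, 0.8, -0.8]
width: 62.1
finger_force: 20.0
```

Emit:
{"api": "apply_moves", "payload": {
  "offset": [
    [0,0,0],
    [0,0,0],
    [0,0,0.05],
    [0,0,0.05],
    [0,0,0.04],
    [0,0,0.02],
    [0,0,0.006],
    [0,0,0]
  ],
  "angular": [
    [0,0,0],
    [0,0,0],
    [0,0,0],
    [0,0,0],
    [0,0,0],
    [0,0,0],
    [0,0,0],
    [0,0,0]
  ]
}}

```text
time: 24.15
eef_pos: [417.8, -3.9, 56.1]
eef_rot: [[0.999, -0.035, -0.0], [-0.035, -0.999, -0.0], [-0.0, 0.0, -1.0]]
ft_force: [0.5, -0.3, -0.8]
width: 61.7
finger_force: 20.0
```

```bash
python3 -c "
from h import *
plan((417.5,-3.6,55.5),-2);print(manip.get_obs()['ft_force'])"
```

```text
pose [417.8  -3.9  56.1] yaw -2.0 tilt [-2.e-04 -1.e-04 -1.e+00]
turn z -0.0 rows>= 1 | shift [-0.0007 -0.0007  0.0015] mm 0.7
[ 0.4635324  -0.3487642  -0.76451832]
```

Emit:
{"api": "apply_moves", "payload": {
  "offset": [
    [0,0,0.003],
    [0,0,0],
    [0,0,0],
    [0,0,0],
    [0,0,-0.03],
    [0,0,-0.09],
    [0,0,-0.1],
    [0,0,-0.1]
  ],
  "angular": [
    [0,0,0],
    [0,0,0],
    [0,0,0],
    [0,0,0],
    [0,0,0],
    [0,0,0],
    [0,0,0],
    [0,0,0]
  ],
  "grip": 0.65
}}

```text
time: 24.95
eef_pos: [416.9, -3.4, 184.5]
eef_rot: [[0.999, -0.034, -0.001], [-0.034, -0.999, 0.0], [-0.001, 0.0, -1.0]]
ft_force: [0.2, 0.1, -0.4]
width: 75.7
finger_force: 0.0
```

Emit:
{"api": "apply_moves", "payload": {
  "offset": [
    [0,0,-0.1],
    [0,0,-0.03],
    [0,0,0],
    [0,0,0],
    [0,0,0],
    [0,0,0],
    [0,0,0],
    [0,0,0]
  ],
  "angular": [
    [0,0,-0.09],
    [0,0,-0.09],
    [0,0,-0.09],
    [0,0,-0.09],
    [0,0,-0.09],
    [0,0,-0.09],
    [0,0,-0.09],
    [0,0,-0.09]
  ],
  "grip": -0.13
}}

```text
time: 25.75
eef_pos: [417.2, -3.5, 235.1]
eef_rot: [[0.452, 0.892, 0.0], [0.892, -0.452, -0.0], [-0.0, 0.0, -1.0]]
ft_force: [-0.0, -0.1, -0.9]
width: 39.6
finger_force: 0.0
```

Emit:
{"api": "apply_moves", "payload": {
  "offset": [
    [0,0,0],
    [0,0,0],
    [0,0,0],
    [0.1,0.025,0],
    [0.1,0.025,0],
    [0.1,0.025,0],
    [0.1,0.025,0],
    [0,0,0]
  ],
  "angular": [
    [0,0,-0.09],
    [0,0,-0.09],
    [0,0,-0.1],
    [0,0,0],
    [0,0,0],
    [0,0,0],
    [0,0,0],
    [0,0,0]
  ]
}}

```text
time: 26.55
eef_pos: [464.5, 158.5, 234.8]
eef_rot: [[0.037, 0.999, 0.001], [0.999, -0.037, 0.001], [0.001, 0.001, -1.0]]
ft_force: [0.2, -0.3, -0.1]
width: 40.3
finger_force: 0.0
```

Run:
```python
from h import *
print(pose()[0].round(1),pose()[2].round(1));c=shot('wrist','w7');shot('top','t7')
```

```text
[464.5 158.5 234.8] 87.9
```

View pics/w7.png

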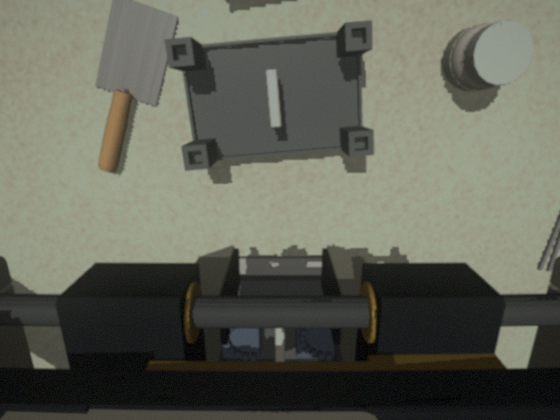

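Tray A's sockets are near (180,52), (357,37), (359,141) and (197,156), with the web at (273,97). Both models lie in the lower tray at (240,340) and (313,340).

Run:
```python
from h import *
c=load('w7');im=c['pixels'].astype(int)
s=sockets(c,[(180,52),(357,37),(359,141),(197,156)],10);p,a=fitrect(cast(c,s,68))
yy,xx=np.indices(im.shape[:2])
m=(im.min(2)>140)&(abs(xx-273)<20)&(abs(yy-97)<40);r=cv2.minAreaRect(rect_of(m,(273,97)));P=cast(c,cv2.boxPoints(r),58);print(r,P.mean(0).round(1))
plan((*p,35),90+a)
```

```text
sock [178.9  51.7] size [14.9 13.6]
  sock [358.6  35.1] size [15.5 14.4]
  sock [361.3 142.7] size [13.1 13.2]
  sock [194.2 157.3] size [12.7 12.4]
  fit centre [462.3 235.8] yaw 2.8 resid [0.2 0.4 0.5 0.7]
((272.7705993652344, 97.51764678955078), (55.45157241821289, 8.053132057189941), 85.60128784179688) [462.  236.1  58. ]
pose [463.6 155.2 234.7] yaw 87.74 tilt [-7.e-04 -6.e-04 -1.e+00]
turn z -0.0562 rows>= 1 | shift [0.2013 0.0066 0.4992] mm 215.3
```

Emit:
{"api": "apply_moves", "payload": {
  "offset": [
    [0.067,0.0014,0],
    [0.067,0.0014,0],
    [0.0673,0.0014,0.04],
    [0,0,0.1],
    [0,0,0.1],
    [0,0,0.1],
    [0,0,0],
    [0,0,0]
  ],
  "angular": [
    [0,0,-0.0562],
    [0,0,0],
    [0,0,0],
    [0,0,0],
    [0,0,0],
    [0,0,0],
    [0,0,0],
    [0,0,0]
  ]
}}

```text
time: 27.45
eef_pos: [464.5, 234.2, 99.6]
eef_rot: [[-0.045, 0.999, -0.001], [0.999, 0.045, -0.0], [-0.0, -0.001, -1.0]]
ft_force: [-0.2, 0.7, 0.1]
width: 40.1
finger_force: 0.0
```

Emit:
{"api": "apply_moves", "payload": {
  "offset": [
    [0,0,0.07],
    [0,0,0.06],
    [0,0,0.0292],
    [0,0,0],
    [0,0,0]
  ],
  "angular": [
    [0,0,0],
    [0,0,0],
    [0,0,0],
    [0,0,0],
    [0,0,0]
  ]
}}

```text
time: 27.95
eef_pos: [465.4, 235.3, 36.9]
eef_rot: [[-0.046, 0.999, 0.002], [0.999, 0.046, 0.001], [0.001, 0.003, -1.0]]
ft_force: [0.5, -0.3, 0.6]
width: 39.9
finger_force: 0.0
```

```bash
python3 -c "
from h import *
plan((461.6,235.8,35),92.8);print(manip.get_obs()['ft_force'])"
```

```text
pose [465.4 235.3  36.9] yaw 92.66 tilt [ 2.5e-03  7.0e-04 -1.0e+00]
turn z -0.0016 rows>= 1 | shift [ 0.0017 -0.0094  0.0048] mm 4.3
[ 0.54588606 -0.28528789  0.57425814]
```

Emit:
{"api": "apply_moves", "payload": {
  "offset": [
    [0.0017,-0.0094,0.003],
    [0,0,0],
    [0,0,0]
  ],
  "angular": [
    [0,0,-0.0016],
    [0,0,0],
    [0,0,0]
  ]
}}

```text
time: 28.25
eef_pos: [460.6, 235.8, 34.7]
eef_rot: [[-0.049, 0.999, 0.001], [0.999, 0.049, 0.0], [0.0, 0.001, -1.0]]
ft_force: [0.7, -0.3, 0.2]
width: 39.9
finger_force: 0.0
```

Emit:
{"api": "apply_moves", "payload": {
  "offset": [
    [0,0,0],
    [0,0,0],
    [0,0,0],
    [0,0,0],
    [0,0,0],
    [0,0,0],
    [0,0,0],
    [0,0,0]
  ],
  "angular": [
    [0,0,0],
    [0,0,0],
    [0,0,0],
    [0,0,0],
    [0,0,0],
    [0,0,0],
    [0,0,0],
    [0,0,0]
  ],
  "grip": -1,
  "force": 40
}}

```text
time: 29.05
eef_pos: [460.5, 235.6, 34.1]
eef_rot: [[-0.049, 0.999, 0.0], [0.999, 0.049, -0.0], [-0.0, 0.0, -1.0]]
ft_force: [-0.2, 0.2, 0.3]
width: 9.9
finger_force: 40.0
```

Emit:
{"api": "apply_moves", "payload": {
  "offset": [
    [0,0,-0.02],
    [0,0,-0.05],
    [0,0,-0.08],
    [0,0,-0.08],
    [0,0,-0.08],
    [0,0,-0.03],
    [0,0,0],
    [0,0,0]
  ],
  "angular": [
    [0,0,0],
    [0,0,0],
    [0,0,0],
    [0,0,0],
    [0,0,0],
    [0,0,0.027],
    [0,0,0.026],
    [0,0,0]
  ]
}}

```text
time: 29.85
eef_pos: [460.1, 235.6, 170.7]
eef_rot: [[0.034, 0.999, 0.0], [0.999, -0.034, 0.0], [0.0, 0.0, -1.0]]
ft_force: [0.2, 0.1, -3.7]
width: 9.7
finger_force: 40.0
```

```bash
python3 -c "
from h import *
plan((457.8,-4.6,138),88);print(manip.get_obs()['ft_force'])"
```

```text
pose [460.1 235.6 170.7] yaw 88.03 tilt [ 3.e-04  0.e+00 -1.e+00]
turn z 0.0003 rows>= 1 | shift [-0.6003  0.0151  0.0817] mm 242.4
[ 0.1564548   0.14796678 -3.74738918]
```

Emit:
{"api": "apply_moves", "payload": {
  "offset": [
    [-0.03,0.0007,0],
    [-0.07,0.0017,0],
    [-0.1,0.0025,0],
    [-0.1,0.0025,0],
    [-0.1,0.0025,0],
    [-0.1,0.0025,0],
    [-0.07,0.0017,0],
    [-0.032,0.0007,0]
  ],
  "angular": [
    [0,0,0],
    [0,0,0],
    [0,0,0],
    [0,0,0],
    [0,0,0],
    [0,0,0],
    [0,0,0],
    [0,0,0]
  ]
}}

```text
time: 30.65
eef_pos: [457.3, -7.9, 169.7]
eef_rot: [[0.036, 0.999, -0.001], [0.999, -0.036, -0.0], [-0.001, -0.001, -1.0]]
ft_force: [0.5, 0.9, -3.8]
width: 9.9
finger_force: 40.0
```

Emit:
{"api": "apply_moves", "payload": {
  "offset": [
    [0,0,0.04],
    [0,0,0.03],
    [0,0,0.02],
    [0,0,0.006],
    [0,0,0],
    [0,0,0]
  ],
  "angular": [
    [0,0,0],
    [0,0,0],
    [0,0,0],
    [0,0,0],
    [0,0,0],
    [0,0,0]
  ]
}}

```text
time: 31.25
eef_pos: [458.4, -5.1, 132.1]
eef_rot: [[0.034, 0.999, 0.001], [0.999, -0.034, -0.0], [-0.0, 0.001, -1.0]]
ft_force: [-0.1, -0.4, -1.8]
width: 9.8
finger_force: 40.0
```

Run:
```python
from h import *
plan((457.6,-5.3,118),88)
c=shot('wrist','w8');p=pose()[0]
s=sockets(c,[(66,202),(494,203)],22)
P=cast(c,s,p[2]+33.4);n=np.array([np.sin(np.radians(2)),np.cos(np.radians(2))])
print(P.round(1),'yaw',np.degrees(np.arctan2(*(P[1]-P[0])[[1,0]])).round(2),'tray centre',P[:,:2].mean(0)-44*n)
```

```text
pose [458.4  -5.1 132.1] yaw 88.08 tilt [ 7.e-04 -2.e-04 -1.e+00]
turn z 0.0009 rows>= 1 | shift [-0.0006 -0.0021  0.0352] mm 14.1
  sock [ 64.  201.7] size [37.3 32.1]
  sock [496.2 201.5] size [37.4 32.8]
[[386.   41.1 165.6]
 [535.8  36.3 165.6]] yaw -1.84 tray centre [459.3805646   -5.25194768]
```

Emit:
{"api": "apply_moves", "payload": {
  "offset": [
    [-0.0006,-0.0016,0],
    [0,0,0.01],
    [0,0,0.01],
    [0,0,0.01],
    [0,0,0.006],
    [0,0,0.004],
    [0,0,0],
    [0,0,0]
  ],
  "angular": [
    [0,0,0],
    [0,0,0],
    [0,0,0],
    [0,0,0],
    [0,0,0],
    [0,0,0],
    [0,0,0],
    [0,0,0]
  ]
}}

```text
time: 32.1
eef_pos: [457.5, -5.5, 115.7]
eef_rot: [[0.034, 0.999, -0.0], [0.999, -0.034, -0.0], [-0.0, -0.0, -1.0]]
ft_force: [-0.2, -0.5, -3.7]
width: 9.7
finger_force: 40.0
```

Below contact height (120.4) with no added force, so the pins are in. I'll seat it.

Emit:
{"api": "apply_moves", "payload": {
  "offset": [
    [0,0,0.007],
    [0,0,0.006],
    [0,0,0.005],
    [0,0,0.003],
    [0,0,0],
    [0,0,0]
  ],
  "angular": [
    [0,0,0],
    [0,0,0],
    [0,0,0],
    [0,0,0],
    [0,0,0],
    [0,0,0]
  ]
}}

```text
time: 32.7
eef_pos: [457.4, -5.4, 108.2]
eef_rot: [[0.034, 0.999, 0.0], [0.999, -0.034, -0.0], [-0.0, 0.0, -1.0]]
ft_force: [-4.6, -0.0, 7.5]
width: 9.7
finger_force: 40.0
```

Emit:
{"api": "apply_moves", "payload": {
  "offset": [
    [0,0,0],
    [0,0,0],
    [0,0,0],
    [0,0,0],
    [0,0,0],
    [0,0,0],
    [0,0,-0.04],
    [0,0,-0.08]
  ],
  "angular": [
    [0,0,0],
    [0,0,0],
    [0,0,0],
    [0,0,0],
    [0,0,0],
    [0,0,0],
    [0,0,0],
    [0,0,0]
  ],
  "grip": -0.3
}}

```text
time: 33.5
eef_pos: [456.0, -5.2, 154.0]
eef_rot: [[0.034, 0.999, -0.005], [0.999, -0.034, 0.001], [0.001, -0.005, -1.0]]
ft_force: [0.7, 0.4, -0.2]
width: 32.3
finger_force: 0.0
```

Emit:
{"api": "apply_moves", "payload": {
  "offset": [
    [0,0,-0.1],
    [0,0,-0.1],
    [0.1,0.009,0],
    [0.1,0.009,0],
    [0.1,0.009,0],
    [0.1,0.009,0],
    [0.1,0.009,0],
    [0.1,0.009,0]
  ],
  "angular": [
    [0,0,0],
    [0,0,0],
    [0,0,0],
    [0,0,0],
    [0,0,0],
    [0,0,0],
    [0,0,0],
    [0,0,0]
  ],
  "grip": 0.5
}}

```text
time: 34.3
eef_pos: [487.2, 235.4, 235.2]
eef_rot: [[0.034, 0.999, 0.0], [0.999, -0.034, -0.0], [-0.0, 0.0, -1.0]]
ft_force: [1.9, 0.1, -0.0]
width: 69.0
finger_force: 0.0
```

Emit:
{"api": "apply_moves", "payload": {
  "offset": [
    [0.1,0.009,0],
    [0.1,0.009,0],
    [0,0,0],
    [0,0,0]
  ],
  "angular": [
    [0,0,0],
    [0,0,0],
    [0,0,0],
    [0,0,0]
  ]
}}

```text
time: 34.7
eef_pos: [496.8, 314.0, 234.6]
eef_rot: [[0.032, 0.999, -0.001], [0.999, -0.032, -0.001], [-0.001, -0.001, -1.0]]
ft_force: [0.5, -0.6, 0.2]
width: 68.7
finger_force: 0.0
```

Run:
```python
from h import *
print(pose()[0].round(1),pose()[2].round(1));c=shot('wrist','w9');shot('top','t9')
```

```text
[496.8 314.  234.6] 88.2
```

View pics/w9.png

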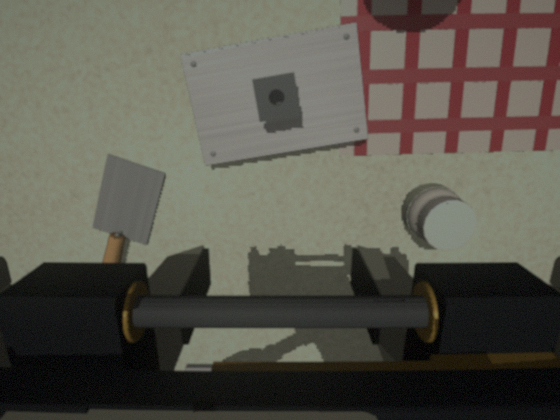

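The cover's pin heads are near (194,64), (347,37), (357,130) and (213,154), and the hole is at (277,97).

Run:
```python
from h import *
c=load('w9');g=cv2.GaussianBlur(cv2.cvtColor(c['pixels'],cv2.COLOR_RGB2GRAY),(3,3),0).astype(float)
def blob(p,r=5):
    x,y=p;w=g[y-r:y+r+1,x-r:x+r+1];d=np.clip(np.median(w)-6-w,0,None);yy,xx=np.indices(w.shape)
    return [x-r+(d*xx).sum()/d.sum(),y-r+(d*yy).sum()/d.sum()]
s=[blob(p) for p in [(194,64),(347,37),(357,130),(213,154)]];h=blob((277,97),9);print(np.round(s,1),np.round(h,1))
p,a=fitrect(cast(c,s,18));print('hole',cast(c,[h],48).round(1))
plan((*p,30),90+a)
```

```text
[[193.3  64.2]
 [346.2  36.7]
 [356.3 129.9]
 [212.9 154. ]] [275.7  96.3]
  fit centre [496.6 391.3] yaw 7.7 resid [0.2 0.2 0.2 0.3]
hole [[496.1 392.5  48. ]]
pose [497.1 312.7 235.1] yaw 88.02 tilt [-5.e-04 -7.e-04 -1.e+00]
turn z -0.1076 rows>= 2 | shift [0.195  0.0251 0.5127] mm 219.6
```

Emit:
{"api": "apply_moves", "payload": {
  "offset": [
    [0,0,0],
    [0,0,0],
    [0.065,0.0077,0],
    [0.065,0.0077,0],
    [0.065,0.0077,0.06],
    [0,0,0.1],
    [0,0,0.1],
    [0,0,0.1]
  ],
  "angular": [
    [0,0,-0.054],
    [0,0,-0.0536],
    [0,0,0],
    [0,0,0],
    [0,0,0],
    [0,0,0],
    [0,0,0],
    [0,0,0]
  ]
}}

```text
time: 35.6
eef_pos: [496.2, 390.7, 90.4]
eef_rot: [[-0.133, 0.991, 0.001], [0.991, 0.133, 0.0], [-0.0, 0.001, -1.0]]
ft_force: [0.6, 1.0, -0.9]
width: 68.8
finger_force: 0.0
```

Emit:
{"api": "apply_moves", "payload": {
  "offset": [
    [0,0,0.07],
    [0,0,0.05],
    [0,0,0.02],
    [0,0,0.0127],
    [0,0,0],
    [0,0,0]
  ],
  "angular": [
    [0,0,0],
    [0,0,0],
    [0,0,0],
    [0,0,0],
    [0,0,0],
    [0,0,0]
  ]
}}

```text
time: 36.2
eef_pos: [496.6, 392.1, 31.5]
eef_rot: [[-0.134, 0.991, 0.002], [0.991, 0.134, 0.001], [0.001, 0.002, -1.0]]
ft_force: [1.0, 0.4, -0.7]
width: 68.7
finger_force: 0.0
```

```bash
python3 -c "
from h import *
plan((495.8,391.6,30),97.7);print(manip.get_obs()['ft_force'])"
```

```text
pose [496.6 392.1  31.5] yaw 97.71 tilt [ 0.0018  0.001  -1.    ]
turn z 0.0001 rows>= 1 | shift [-0.0009 -0.0022  0.0037] mm 1.8
[ 0.95093729  0.37600686 -0.69638498]
```

Emit:
{"api": "apply_moves", "payload": {
  "offset": [
    [-0.0009,-0.0016,0],
    [0,0,0],
    [0,0,0],
    [0,0,0],
    [0,0,0],
    [0,0,0],
    [0,0,0],
    [0,0,0]
  ],
  "angular": [
    [0,0,0],
    [0,0,0],
    [0,0,0],
    [0,0,0],
    [0,0,0],
    [0,0,0],
    [0,0,0],
    [0,0,0]
  ],
  "grip": -1,
  "force": 40
}}

```text
time: 37.0
eef_pos: [495.3, 391.5, 30.3]
eef_rot: [[-0.135, 0.991, 0.0], [0.991, 0.135, 0.0], [-0.0, 0.0, -1.0]]
ft_force: [0.4, 0.5, 1.5]
width: 37.5
finger_force: 40.0
```

```bash
python3 -c "
from h import *
plan((457.6,-5.3,193))"
```

```text
pose [495.3 391.5  30.3] yaw 97.74 tilt [ 1.e-04  0.e+00 -1.e+00]
turn z -0.0 rows>= 0 | shift [-0.9704 -0.2269 -0.4068] mm 430.6
```

Emit:
{"api": "apply_moves", "payload": {
  "offset": [
    [0,0,-0.02],
    [0,0,-0.05],
    [0,0,-0.08],
    [0,0,-0.09],
    [0,0,-0.09],
    [0,0,-0.06],
    [0,0,-0.02],
    [0,0,0]
  ],
  "angular": [
    [0,0,0],
    [0,0,0],
    [0,0,0.02],
    [0,0,0.03],
    [0,0,0.03],
    [0,0,0.02],
    [0,0,0.0082],
    [0,0,0]
  ]
}}

```text
time: 37.8
eef_pos: [495.4, 391.6, 194.8]
eef_rot: [[0.035, 0.999, 0.001], [0.999, -0.035, 0.001], [0.001, 0.001, -1.0]]
ft_force: [-0.2, 0.6, -3.5]
width: 38.0
finger_force: 40.0
```

```bash
python3 -c "
from h import *
plan((457.6,-5.2,190),88);print(manip.get_obs()['ft_force'],manip.get_obs()['width'])"
```

```text
pose [495.4 391.6 194.8] yaw 88.0 tilt [ 1.1e-03  6.0e-04 -1.0e+00]
turn z 0.0001 rows>= 1 | shift [-0.9946 -0.0598  0.012 ] mm 398.6
[-0.19297202  0.60172015 -3.53956881] 38.02743409071853
```

Emit:
{"api": "apply_moves", "payload": {
  "offset": [
    [-0.035,-0.0021,0],
    [-0.08,-0.0048,0],
    [-0.11,-0.0066,0],
    [-0.11,-0.0066,0],
    [-0.11,-0.0066,0],
    [-0.11,-0.0066,0],
    [-0.11,-0.0066,0],
    [-0.11,-0.0066,0]
  ],
  "angular": [
    [0,0,0],
    [0,0,0],
    [0,0,0],
    [0,0,0],
    [0,0,0],
    [0,0,0],
    [0,0,0],
    [0,0,0]
  ]
}}

```text
time: 38.6
eef_pos: [464.2, 80.7, 192.3]
eef_rot: [[0.034, 0.999, -0.004], [0.999, -0.034, -0.0], [-0.0, -0.004, -1.0]]
ft_force: [0.4, -0.3, -3.1]
width: 37.6
finger_force: 40.0
```

Emit:
{"api": "apply_moves", "payload": {
  "offset": [
    [-0.11,-0.0066,0],
    [-0.07,-0.0042,0],
    [-0.0396,-0.0025,0],
    [0,0,0],
    [0,0,0.015],
    [0,0,0],
    [0,0,0]
  ],
  "angular": [
    [0,0,0],
    [0,0,0],
    [0,0,0],
    [0,0,0],
    [0,0,0],
    [0,0,0],
    [0,0,0]
  ]
}}

```text
time: 39.3
eef_pos: [457.1, -4.3, 187.5]
eef_rot: [[0.033, 0.999, -0.002], [0.999, -0.033, 0.0], [0.0, -0.002, -1.0]]
ft_force: [0.5, -0.7, -3.6]
width: 37.5
finger_force: 40.0
```

Run:
```python
from h import *
plan((457.6,-5.2,172),88);c=shot('wrist','w10');p=pose()[0]
# predicted pixels: cover screws (z= TCP+2.7-15) ahead, and hole
Z=p[2]+2.7-15;u=np.radians(-2);X=np.array([np.cos(u),np.sin(u)]);Y=np.array([-np.sin(u),np.cos(u)])
print(proj(c,[[*(p[:2]+sx*74*X+44*Y),Z] for sx in(-1,1)]).round(1))
print('posts',proj(c,[[*(p[:2]+sx*74*X+44*Y),142] for sx in(-1,1)]).round(1))
```

```text
pose [457.1  -4.3 187.5] yaw 88.08 tilt [-1.5e-03  3.0e-04 -1.0e+00]
turn z 0.0009 rows>= 1 | shift [-0.0022  0.0014  0.0388] mm 15.6
[[120.2 173.6]
 [437.1 174.5]]
posts [[146.  161.2]
 [412.  161.9]]
```

View pics/w10.png

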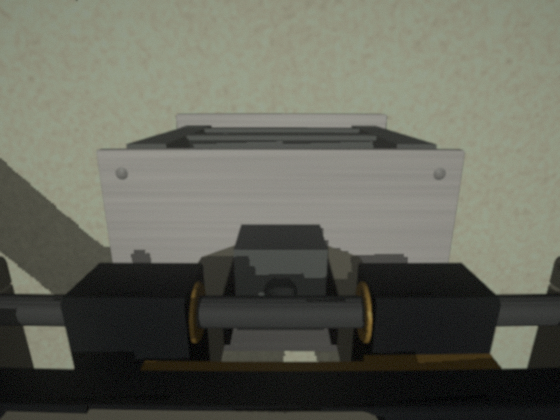

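Pin heads are at (122,173) and (440,173), within 1 mm of prediction given the known camera bias. I'll lower with a small correction.

Emit:
{"api": "apply_moves", "payload": {
  "offset": [
    [-0.003,0.0006,0],
    [0,0,0.015],
    [0,0,0.01],
    [0,0,0.008],
    [0,0,0.006],
    [0,0,0.005],
    [0,0,0],
    [0,0,0]
  ],
  "angular": [
    [0,0,0],
    [0,0,0],
    [0,0,0],
    [0,0,0],
    [0,0,0],
    [0,0,0],
    [0,0,0],
    [0,0,0]
  ]
}}

```text
time: 40.15
eef_pos: [457.7, -6.5, 170.7]
eef_rot: [[0.035, 0.999, 0.0], [0.999, -0.035, -0.0], [-0.0, 0.0, -1.0]]
ft_force: [0.3, 0.4, -2.8]
width: 37.8
finger_force: 40.0
```

Emit:
{"api": "apply_moves", "payload": {
  "offset": [
    [0.0015,0,0],
    [0,0,0.004],
    [0,0,0.004],
    [0,0,0.004],
    [0,0,0],
    [0,0,0]
  ],
  "angular": [
    [0,0,0],
    [0,0,0],
    [0,0,0],
    [0,0,0],
    [0,0,0],
    [0,0,0]
  ]
}}

```text
time: 40.75
eef_pos: [457.6, -5.9, 165.8]
eef_rot: [[0.035, 0.999, -0.0], [0.999, -0.035, -0.0], [-0.0, -0.0, -1.0]]
ft_force: [0.1, -0.2, -3.9]
width: 37.5
finger_force: 40.0
```

Pins are in (165.8 < 172.3, no force). I'll seat to 160.3.

Emit:
{"api": "apply_moves", "payload": {
  "offset": [
    [0,0,0.006],
    [0,0,0.005],
    [0,0,0.004],
    [0,0,0.002],
    [0,0,0],
    [0,0,0]
  ],
  "angular": [
    [0,0,0],
    [0,0,0],
    [0,0,0],
    [0,0,0],
    [0,0,0],
    [0,0,0]
  ]
}}

```text
time: 41.35
eef_pos: [457.6, -5.9, 160.4]
eef_rot: [[0.035, 0.999, 0.001], [0.999, -0.035, -0.0], [-0.0, 0.001, -1.0]]
ft_force: [-4.9, 1.4, 12.6]
width: 37.7
finger_force: 40.0
```

Emit:
{"api": "apply_moves", "payload": {
  "offset": [
    [0,0,0],
    [0,0,0],
    [0,0,0],
    [0,0,0],
    [0,0,0],
    [0,0,-0.04],
    [0,0,-0.08],
    [0,0,-0.1]
  ],
  "angular": [
    [0,0,0],
    [0,0,0],
    [0,0,0],
    [0,0,0],
    [0,0,0],
    [0,0,0],
    [0,0,0],
    [0,0,0]
  ],
  "grip": 0.4
}}

```text
time: 42.15
eef_pos: [456.7, -5.7, 246.8]
eef_rot: [[0.035, 0.999, -0.004], [0.999, -0.035, 0.001], [0.0, -0.004, -1.0]]
ft_force: [0.8, -0.1, 0.0]
width: 64.1
finger_force: 0.0
```

Emit:
{"api": "apply_moves", "payload": {
  "offset": [
    [0,0,-0.1],
    [-0.09,0,-0.1],
    [-0.1,0,-0.05],
    [0,0,0],
    [0,0,0],
    [0,0,0],
    [0,0,0]
  ],
  "angular": [
    [0,0,0],
    [0,0,0],
    [0,0,0],
    [0,0,0],
    [0,0,0],
    [0,0,0],
    [0,0,0]
  ]
}}

```text
time: 42.85
eef_pos: [454.8, -78.2, 343.2]
eef_rot: [[0.034, 0.999, -0.002], [0.999, -0.034, 0.001], [0.001, -0.002, -1.0]]
ft_force: [-0.4, 0.4, 0.7]
width: 64.2
finger_force: 0.0
```

Run:
```python
from h import *
print(pose()[0].round(2),pose()[2].round(2));c=shot('wrist','w11')
g=cv2.GaussianBlur(cv2.cvtColor(c['pixels'],cv2.COLOR_RGB2GRAY),(3,3),0).astype(float)
def blob(p,r=5):
    x,y=int(round(p[0])),int(round(p[1]));w=g[y-r:y+r+1,x-r:x+r+1];d=np.clip(np.median(w)-6-w,0,None);yy,xx=np.indices(w.shape)
    return [x-r+(d*xx).sum()/d.sum(),y-r+(d*yy).sum()/d.sum()]
u=np.radians(-2);X=np.array([np.cos(u),np.sin(u)]);Y=np.array([-np.sin(u),np.cos(u)]);o=np.array([458.5,-5.5])
q=proj(c,[[*(o+sx*74*X+sy*44*Y),148] for sx,sy in((-1,1),(1,1),(1,-1),(-1,-1))])
h0=proj(c,[[*o,178]])[0];print(q.round(1),h0.round(1))
s=[blob(p) for p in q];h=blob(h0,9);h=blob(h,9);print(np.round(s,1),np.round(h,1))
fitrect(cast(c,s,148));print(cast(c,[h],178).round(2))
x,y=map(int,h);print(g[y-12:y+13:2,x-14:x+15:2].astype(int))
```

```text
[454.76 -78.19 343.22] 88.07
[[199.1  52.7]
 [363.1  53.1]
 [357.2 150.5]
 [204.4 150. ]] [280.9 103.6]
[[199.   53. ]
 [363.6  53.6]
 [357.6 151.2]
 [204.3 150.9]] [280.4 102.4]
  fit centre [458.7  -6.1] yaw -2.01 resid [0.3 0.3 0.3 0.4]
[[458.13  -4.53 178.  ]]
[[80 81 80 80 80 80 80 79 80 80 79 80 81 80 80]
 [80 80 80 79 79 80 80 80 80 79 79 80 80 79 80]
 [81 81 81 81 80 79 78 75 75 78 79 79 78 79 80]
 [80 80 80 80 79 72 62 58 57 63 72 78 79 79 79]
 [81 80 80 79 70 57 50 48 48 50 56 71 78 79 80]
 [80 80 80 76 59 50 49 48 49 48 51 62 76 79 78]
 [79 80 79 72 53 50 50 49 49 49 48 54 74 80 79]
 [80 80 79 70 52 49 48 49 49 49 49 54 73 79 80]
 [79 79 79 73 56 49 48 50 52 57 56 59 75 79 79]
 [79 79 78 78 62 50 50 59 69 72 68 68 77 78 78]
 [79 79 78 79 73 60 57 66 73 71 70 76 78 78 78]
 [79 79 80 79 79 75 70 67 69 73 76 78 78 78 78]
 [79 79 78 79 79 78 78 76 77 77 78 78 78 78 78]]
```

The hole centre works out at about (458.5,-5.6) by camera, agreeing with the cover fit. Next I'll view the knob from the same relative height.

Emit:
{"api": "apply_moves", "payload": {
  "offset": [
    [-0.104,0.0064,0.032],
    [-0.104,0.0064,0.032],
    [-0.104,0.0064,0.032],
    [-0.104,0.0064,0.032],
    [-0.104,0.0064,0.032],
    [-0.104,0.0064,0.032],
    [-0.104,0.0064,0.032],
    [-0.104,0.0064,0.032]
  ],
  "angular": [
    [0,0,0],
    [0,0,0],
    [0,0,0],
    [0,0,0],
    [0,0,0],
    [0,0,0],
    [0,0,0],
    [0,0,0]
  ]
}}

```text
time: 43.7
eef_pos: [464.2, -413.4, 240.6]
eef_rot: [[0.034, 0.999, -0.0], [0.999, -0.034, 0.001], [0.001, -0.001, -1.0]]
ft_force: [0.4, 0.6, 0.2]
width: 64.6
finger_force: 0.0
```

Emit:
{"api": "apply_moves", "payload": {
  "offset": [
    [-0.104,0.0064,0.029],
    [0,0,0],
    [0,0,0],
    [0,0,0],
    [0,0,0]
  ],
  "angular": [
    [0,0,0],
    [0,0,0],
    [0,0,0],
    [0,0,0],
    [0,0,0]
  ]
}}

```text
time: 44.2
eef_pos: [465.7, -452.9, 231.2]
eef_rot: [[0.033, 0.999, 0.001], [0.999, -0.033, -0.001], [-0.001, 0.001, -1.0]]
ft_force: [-0.3, -0.3, 0.5]
width: 64.4
finger_force: 0.0
```

Run:
```python
from h import *
print(pose()[0].round(2),pose()[2].round(2));c=shot('wrist','w12')
im=c['pixels'].astype(int);yy,xx=np.indices(im.shape[:2])
m=((im.max(2)<60)&(yy<225)&(abs(xx-280)<90)).astype(np.uint8)
cs=cv2.findContours(m,cv2.RETR_EXTERNAL,cv2.CHAIN_APPROX_NONE)[0]
for k in cs:
    if cv2.contourArea(k)>200:
        print(cv2.boundingRect(k),cv2.contourArea(k),cast(c,[cv2.minEnclosingCircle(k)[0]],64).round(1))
cv2.imwrite('pics/z12.png',np.hstack([cv2.resize(cv2.convertScaleAbs(c['pixels'][20:220,180:380,::-1],alpha=2.5),(600,600),interpolation=cv2.INTER_NEAREST)]))
```

```text
[ 465.69 -452.89  231.19] 88.09
(268, 90, 33, 35) 829.5 [[ 472.4 -383.5   64. ]]
```

View pics/z12.png

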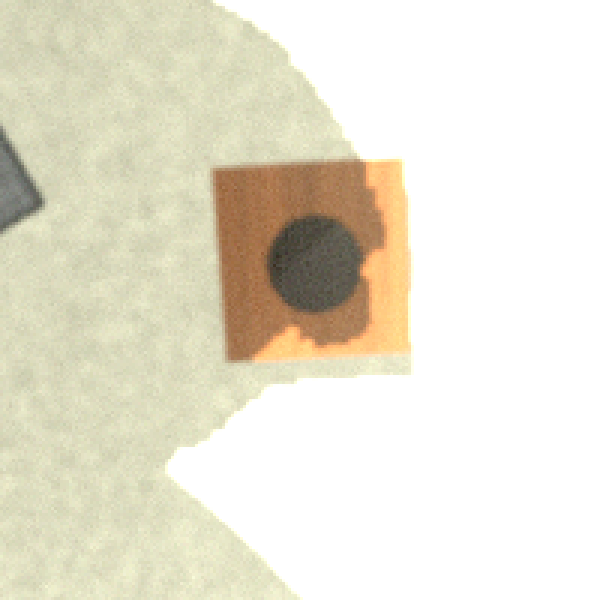

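Run:
```python
from h import *
c=load('w12')
im=c['pixels'].astype(int);yy,xx=np.indices(im.shape[:2]);g=im.max(2)
m=((g<60)&(yy<140)&(yy>75)&(abs(xx-284)<30)).astype(np.uint8)
k=max(cv2.findContours(m,cv2.RETR_EXTERNAL,cv2.CHAIN_APPROX_NONE)[0],key=cv2.contourArea)[:,0].astype(float)
P=cast(c,k,64)[:,:2]
# lower/left/right arc of the top circle, least squares circle
for lab,s in(('all',np.ones(len(k),bool)),('low',k[:,1]>104)):
    A=np.c_[2*P[s],np.ones(s.sum())];x=np.linalg.lstsq(A,(P[s]**2).sum(1),rcond=None)[0];print(lab,x[:2].round(2),'r',np.sqrt(x[2]+x[:2]@x[:2]).round(2))
plan((470,-382.6,45),88)
```

```text
all [ 472.56 -383.94] r 13.77
low [ 472.42 -384.19] r 13.62
pose [ 465.6 -453.1  231.3] yaw 88.09 tilt [ 9.e-04 -1.e-03 -1.e+00]
turn z 0.001 rows>= 1 | shift [0.1764 0.0047 0.4657] mm 199.2
```

```bash
python3 -c "
from h import *
plan((471.5,-384,42),88)"
```

```text
pose [ 465.6 -453.1  231.3] yaw 88.09 tilt [ 9.e-04 -1.e-03 -1.e+00]
turn z 0.001 rows>= 1 | shift [0.173  0.0086 0.4732] mm 201.6
```

Emit:
{"api": "apply_moves", "payload": {
  "offset": [
    [0.0865,0.0043,0],
    [0.0865,0.0043,0],
    [0,0,0.1],
    [0,0,0.1],
    [0,0,0.1],
    [0,0,0],
    [0,0,0],
    [0,0,0]
  ],
  "angular": [
    [0,0,0.001],
    [0,0,0],
    [0,0,0],
    [0,0,0],
    [0,0,0],
    [0,0,0],
    [0,0,0],
    [0,0,0]
  ]
}}

```text
time: 45.05
eef_pos: [472.1, -386.2, 113.1]
eef_rot: [[0.036, 0.999, 0.003], [0.999, -0.036, -0.004], [-0.003, 0.003, -1.0]]
ft_force: [0.1, -0.1, 0.9]
width: 64.4
finger_force: 0.0
```

```bash
python3 -c "
from h import *
plan((471.5,-384,42),88)"
```

```text
pose [ 472.1 -386.2  113.1] yaw 87.92 tilt [ 0.0033 -0.0035 -1.    ]
turn z -0.0009 rows>= 1 | shift [ 0.0054 -0.0018  0.1778] mm 71.2
```

Emit:
{"api": "apply_moves", "payload": {
  "offset": [
    [0,0,0.06],
    [0,0,0.06],
    [0,0,0.04],
    [0,0,0.013],
    [0,0,0],
    [0,0,0],
    [0,0,0]
  ],
  "angular": [
    [0,0,0],
    [0,0,0],
    [0,0,0],
    [0,0,0],
    [0,0,0],
    [0,0,0],
    [0,0,0]
  ]
}}

```text
time: 45.75
eef_pos: [471.6, -385.9, 42.6]
eef_rot: [[0.037, 0.999, 0.002], [0.999, -0.037, -0.002], [-0.002, 0.002, -1.0]]
ft_force: [-0.0, 0.2, -0.9]
width: 64.5
finger_force: 0.0
```

```bash
python3 -c "
from h import *
plan((471.5,-384,42),88)"
```

```text
pose [ 471.6 -385.9   42.6] yaw 87.9 tilt [ 0.0019 -0.0021 -1.    ]
turn z -0.0011 rows>= 1 | shift [ 0.0048 -0.0003  0.0015] mm 2.0
```

Emit:
{"api": "apply_moves", "payload": {
  "offset": [
    [0.0045,0,0],
    [0,0,0],
    [0,0,0],
    [0,0,0],
    [0,0,0],
    [0,0,0],
    [0,0,0],
    [0,0,0]
  ],
  "angular": [
    [0,0,-0.001],
    [0,0,0],
    [0,0,0],
    [0,0,0],
    [0,0,0],
    [0,0,0],
    [0,0,0],
    [0,0,0]
  ],
  "grip": -1,
  "force": 40
}}

```text
time: 46.55
eef_pos: [471.0, -383.5, 41.0]
eef_rot: [[0.035, 0.999, 0.0], [0.999, -0.035, -0.0], [-0.0, 0.0, -1.0]]
ft_force: [0.3, 0.7, 0.1]
width: 27.3
finger_force: 40.0
```

```bash
python3 -c "
from h import *
plan((471.5,-384,42),88);print(manip.get_obs()['width'],manip.get_obs()['ft_force'])"
```

```text
pose [ 471.  -383.5   41. ] yaw 87.99 tilt [ 1.e-04 -1.e-04 -1.e+00]
turn z -0.0001 rows>= 1 | shift [-0.0013  0.0013 -0.0025] mm 1.2
27.26810587050963 [0.31567052 0.72674228 0.08479334]
```

Emit:
{"api": "apply_moves", "payload": {
  "offset": [
    [0,0,-0.02],
    [0,0,-0.05],
    [0,0,-0.08],
    [0,0,-0.09],
    [0,0,-0.09],
    [0,0,-0.09],
    [0,0,-0.04],
    [0,0,-0.0125]
  ],
  "angular": [
    [0,0,0],
    [0,0,0],
    [0,0,0],
    [0,0,0],
    [0,0,0],
    [0,0,0],
    [0,0,0],
    [0,0,0]
  ]
}}

```text
time: 47.35
eef_pos: [471.5, -384.0, 233.1]
eef_rot: [[0.035, 0.999, 0.003], [0.999, -0.035, -0.004], [-0.003, 0.003, -1.0]]
ft_force: [-0.3, -0.2, -1.3]
width: 27.4
finger_force: 40.0
```

Emit:
{"api": "apply_moves", "payload": {
  "offset": [
    [0,0,0],
    [0,0,0],
    [0,0,0]
  ],
  "angular": [
    [0,0,0],
    [0,0,0],
    [0,0,0]
  ]
}}

```text
time: 47.65
eef_pos: [470.5, -383.0, 228.4]
eef_rot: [[0.035, 0.999, -0.002], [0.999, -0.035, 0.002], [0.002, -0.002, -1.0]]
ft_force: [-0.0, 0.2, -1.5]
width: 26.9
finger_force: 40.0
```

```bash
python3 -c "
from h import *
plan((457.5,-5.1,215),88);print(manip.get_obs()['width'],manip.get_obs()['ft_force'])"
```

```text
pose [ 470.5 -383.   228.4] yaw 87.99 tilt [-0.002  0.002 -1.   ]
turn z -0.0001 rows>= 1 | shift [ 0.943  -0.0654  0.0336] mm 378.3
26.949193390835482 [-0.04789331  0.21829528 -1.51578033]
```

Emit:
{"api": "apply_moves", "payload": {
  "offset": [
    [0.035,-0.0024,0],
    [0.08,-0.0055,0],
    [0.11,-0.0076,0],
    [0.11,-0.0076,0],
    [0.11,-0.0076,0],
    [0.11,-0.0076,0],
    [0.11,-0.0076,0],
    [0.11,-0.0076,0]
  ],
  "angular": [
    [0,0,0],
    [0,0,0],
    [0,0,0],
    [0,0,0],
    [0,0,0],
    [0,0,0],
    [0,0,0],
    [0,0,0]
  ]
}}

```text
time: 48.45
eef_pos: [459.3, -70.3, 229.6]
eef_rot: [[0.035, 0.999, -0.001], [0.999, -0.035, 0.0], [0.0, -0.001, -1.0]]
ft_force: [1.4, -0.4, -0.9]
width: 27.4
finger_force: 40.0
```

Emit:
{"api": "apply_moves", "payload": {
  "offset": [
    [0.08,-0.0055,0],
    [0.05,-0.0035,0],
    [0.038,-0.0027,0],
    [0,0,0],
    [0,0,0],
    [0,0,0.02],
    [0,0,0],
    [0,0,0]
  ],
  "angular": [
    [0,0,0],
    [0,0,0],
    [0,0,0],
    [0,0,0],
    [0,0,0],
    [0,0,0],
    [0,0,0],
    [0,0,0]
  ]
}}

```text
time: 49.25
eef_pos: [457.9, -6.1, 221.5]
eef_rot: [[0.036, 0.999, -0.001], [0.999, -0.036, 0.0], [0.0, -0.001, -1.0]]
ft_force: [-0.1, 0.1, -0.3]
width: 27.2
finger_force: 40.0
```

Run:
```python
from h import *
plan((457.5,-5.1,210),88);c=shot('wrist','w13');shot('side','s13')
cv2.imwrite('pics/z13.png',cv2.convertScaleAbs(c['pixels'][:,:,::-1],alpha=2))
```

```text
pose [457.9  -6.1 221.5] yaw 87.93 tilt [-1.e-03  1.e-04 -1.e+00]
turn z -0.0008 rows>= 1 | shift [ 0.0024 -0.0011  0.0287] mm 11.5
```

View pics/z13.png

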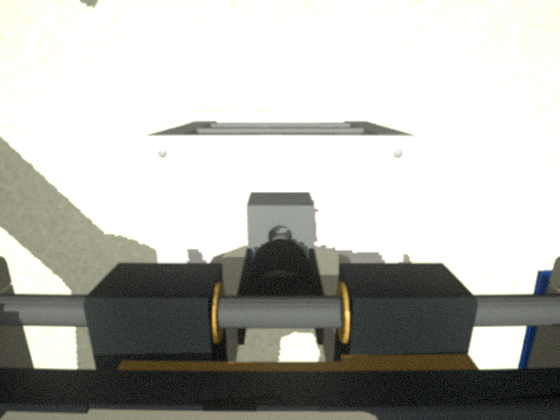

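The view shows the shank over the boss hole near (280,235), centred sideways. I'll correct 1 mm and lower gently.

Emit:
{"api": "apply_moves", "payload": {
  "offset": [
    [0.0022,-0.001,0],
    [0,0,0],
    [0,0,0.015],
    [0,0,0.008],
    [0,0,0.005],
    [0,0,0.004],
    [0,0,0],
    [0,0,0]
  ],
  "angular": [
    [0,0,0],
    [0,0,0],
    [0,0,0],
    [0,0,0],
    [0,0,0],
    [0,0,0],
    [0,0,0],
    [0,0,0]
  ]
}}

```text
time: 50.15
eef_pos: [457.8, -4.6, 209.2]
eef_rot: [[0.035, 0.999, 0.0], [0.999, -0.035, -0.0], [-0.0, 0.0, -1.0]]
ft_force: [0.7, -0.0, -0.3]
width: 27.3
finger_force: 40.0
```

Emit:
{"api": "apply_moves", "payload": {
  "offset": [
    [0,0,0.004],
    [0,0,0.004],
    [0,0,0],
    [0,0,0]
  ],
  "angular": [
    [0,0,0],
    [0,0,0],
    [0,0,0],
    [0,0,0]
  ]
}}

```text
time: 50.55
eef_pos: [457.7, -4.6, 206.0]
eef_rot: [[0.035, 0.999, -0.0], [0.999, -0.035, -0.0], [-0.0, -0.0, -1.0]]
ft_force: [0.1, -0.2, -0.0]
width: 27.0
finger_force: 40.0
```

In the hole with no force. I'll continue to the shoulder (about 189).

Emit:
{"api": "apply_moves", "payload": {
  "offset": [
    [0,0,0.01],
    [0,0,0.01],
    [0,0,0.008],
    [0,0,0.006],
    [0,0,0.004],
    [0,0,0.002],
    [0,0,0],
    [0,0,0]
  ],
  "angular": [
    [0,0,0],
    [0,0,0],
    [0,0,0],
    [0,0,0],
    [0,0,0],
    [0,0,0],
    [0,0,0],
    [0,0,0]
  ]
}}

```text
time: 51.35
eef_pos: [457.8, -4.7, 190.1]
eef_rot: [[0.035, 0.999, 0.0], [0.999, -0.035, -0.0], [-0.0, 0.0, -1.0]]
ft_force: [0.2, 0.4, 0.4]
width: 27.1
finger_force: 40.0
```

Emit:
{"api": "apply_moves", "payload": {
  "offset": [
    [0,0,0.003],
    [0,0,0.003],
    [0,0,0.002],
    [0,0,0],
    [0,0,0]
  ],
  "angular": [
    [0,0,0],
    [0,0,0],
    [0,0,0],
    [0,0,0],
    [0,0,0]
  ]
}}

```text
time: 51.85
eef_pos: [458.0, -4.7, 188.8]
eef_rot: [[0.035, 0.999, 0.002], [0.999, -0.035, -0.001], [-0.001, 0.002, -1.0]]
ft_force: [-4.6, 0.3, 16.4]
width: 27.1
finger_force: 40.0
```

Shoulder is seated (188.8, 16 N). I'll release, retreat and check.

Emit:
{"api": "apply_moves", "payload": {
  "offset": [
    [0,0,-0.002],
    [0,0,0],
    [0,0,0],
    [0,0,0],
    [0,0,0],
    [0,0,0],
    [0,0,-0.04],
    [0,0,-0.08]
  ],
  "angular": [
    [0,0,0],
    [0,0,0],
    [0,0,0],
    [0,0,0],
    [0,0,0],
    [0,0,0],
    [0,0,0],
    [0,0,0]
  ],
  "grip": 0.2
}}

```text
time: 52.65
eef_pos: [456.4, -4.4, 234.2]
eef_rot: [[0.035, 0.999, -0.005], [0.999, -0.035, 0.001], [0.001, -0.005, -1.0]]
ft_force: [0.1, -0.2, -0.4]
width: 55.0
finger_force: 0.0
```

Emit:
{"api": "apply_moves", "payload": {
  "offset": [
    [0,0,-0.1],
    [0,0,-0.1],
    [-0.1,0,0],
    [-0.1,0,0],
    [-0.1,0,0],
    [0,0,0],
    [0,0,0],
    [0,0,0]
  ],
  "angular": [
    [0,0,0],
    [0,0,0],
    [0,0,0],
    [0,0,0],
    [0,0,0],
    [0,0,0],
    [0,0,0],
    [0,0,0]
  ]
}}

```text
time: 53.45
eef_pos: [453.5, -123.7, 315.5]
eef_rot: [[0.034, 0.999, -0.0], [0.999, -0.034, 0.001], [0.001, -0.0, -1.0]]
ft_force: [0.0, 0.2, 0.6]
width: 54.9
finger_force: 0.0
```

Run:
```python
from h import *
o=manip.get_obs();print(o['time'],np.array(o['eef_pos']).round(1))
s=shot('side','s14');t=shot('top','t14')
x,y=proj(s,[(458,-5,120)])[0].astype(int);print(x,y)
a=cv2.resize(s['pixels'][y-50:y+50,x-50:x+50,::-1],(500,500),interpolation=cv2.INTER_CUBIC)
b=cv2.resize(t['pixels'][100:300,60:460,::-1],(300,150))
cv2.imwrite('pics/z14.png',np.hstack([a,np.vstack([b,np.zeros((350,300,3),np.uint8)])]))
P=[(458,-5,z) for z in(120,148,178,212)];print(proj(s,P).round(1))
```

```text
53.45 [ 453.5 -123.7  315.5]
241 190
[[241.4 190. ]
 [240.8 181.5]
 [240.2 172.1]
 [239.5 161.2]]
```

View pics/z14.png

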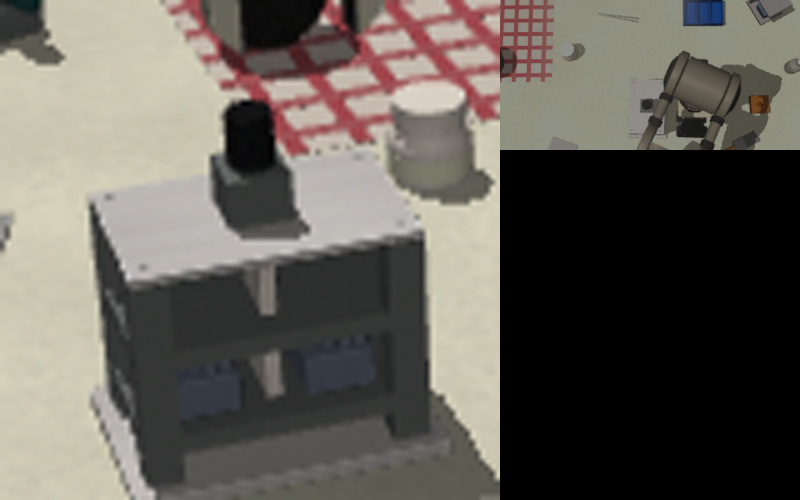

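The picture shows the stack seated flat. Both models sit in the lower tray, the cover is on, the knob shoulder rests on the boss, and the jar is still standing. I'm handing it in.

```bash
python3 -c "
from station import manip
print(manip.close_job())"
```

```text
the job is handed in; nothing more can be done
None
```

The job is done and handed in at about 53 s of the 210 s allowed: both trays are stacked, the two models I found lie flat in the lower tray's bays, the cover is seated, and the knob is pressed down to its shoulder.

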